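Shingle the pocket scrapers in the drip tray

ROBOT

A 7-joint arm with a two-finger parallel gripper is mounted at the origin on the work surface. World frame = base frame: x ahead of the robot, y to its left, z up, the work surface at z = 0. Lengths are in m, angles in rad, forces in N, time in s.
With the tool pointing down it reaches from about 0.4 to 0.925 m from the base axis. Payload 5.6 kg.
Tool frame: the origin (TCP) lies midway between the tips of the shut fingers; the grasp point (between the pads) lies 19 mm behind it; z points along the fingers, y is the line along which they close (so a half turn about z gives the same grasp; the last joint's range is limited). The gripper opens to 85 mm and grips with 20 to 120 N. Pads are 22 mm wide; open, the fingers measure 114 mm over their backs; the gripper's body (76 mm by 85 mm) begins 54 mm behind the grasp point. The pads swing forward as they close: fully open they stand 13 mm farther back than shut.
Start: joints at [1.246, 0.468, -0.012, 1.603, 0.006, 1.071, -0.056], TCP at [0.181, -0.624, 0.231] pointing down, gripper open.
Joint ranges: [-2.53, 2.53], [-0.31, 2.02], [-1.57, 1.55], [0.28, 2.44], [-1.29, 4.43], [0.15, 1.84], [-2.92, 2.92]. Speed limits (rad/s): [2.57, 2.57, 3.14, 3.14, 3.14, 3.14, 3.14].

INTERFACE

Orientations are given as a unit quaternion [x, y, z, w].
In Python, from plant import sense, capture, get_calibration, ticket, find_in, place_of gives the robot as it stands.
- The arm moves only by the tool move_arm, never from a script. Its argument "motion" is a list of rows, each a list of 2 entries, a list of its own where there are three numbers: the shift along the tool's x, y, z each as a share of 25 cm, from -1 to 1, then the turn, a rotation vector about the tool's x, y, z each as a share of 0.5 rad, from -1 to 1. In form: [[[tx, ty, tz], [wx, wy, wz]], ...]. A call has 1 to 20 rows; each row is the pose to reach, as a shift and turn from the pose commanded when the call began, along the tool's axes at that moment; what a row does not reach only later rows make up. A row lasts 1/12 s, in which the tool goes at most 41.7 mm and 7.16 degrees, less where a joint would pass 70% of its speed; a pose out of reach is approached as far as the arm can. A call with a number of a shift or a turn outside -1 to 1 is refused whole. A call with a gripper value outside its range is refused whole. "hand" is the closure, from 0 (fully open) to 1 (shut), set as the call begins (left out, the last holds). The fingers move at their own pace and stop on an object; "force" is the grip in N (left out, the last holds). Time passes only in rows, so rows that repeat a pose let the fingers close. It gives the time, the measured TCP pose, the force, the opening and the grip force at its end, in the units of the state.
- sense(): the state, without advancing time (a new reading comes with each control period).
- capture(name): name is "side" or "top" or "wrist"; returns the picture (480x640x3 uint8, red, green, blue); there is no depth.
- get_calibration(name): a dict with "fx", "fy", "cx", "cy" (pixels), "rvec" (rotation vector, rad) and "tvec" (3), from world to camera coordinates, as OpenCV has them. Camera axes: x right, y down, z forward; pixel columns grow to the right and rows downward; lengths in m; the calibration is good to about 2 mm. The wrist camera is an equidistant fisheye: a pixel r from the principal point sees the ray r / f radians off the axis. A picture is of the moment at which its call begins: read the wrist's pose just before it. get_calibration takes no time and is no camera call; for the wrist camera it gives the pose at the moment of the call.
- ticket.job_done(): hands the job in; it is judged then, once.
Trained networks look in the newest picture that a camera, given by its name, has taken for a name from the list of things; names that differ only in an ending like _2 or _b are one class to them, and where a whole thing is asked for, a point or a joint stands for the part that bears it (a point fixed in the world has none). Each returns a list of dicts, best first, with "confidence" (0 to 1); they miss things now and then, are a little off and sometimes report something else, mostly with a low value. They report only what shows in the picture. A call takes as long as a camera call. They do not tell look-alikes from the thing itself.
- find_in(camera, target): "box" ([left, top, right, bottom] in pixels, round what is visible of it).
- place_of(camera, target): "location" ([column, row] in pixels: a listed point, or the origin of a listed thing).
The state is a dict: "time": time; "joint_positions": joint angles; "joint_velocities": joint speeds; "joint_torque": joint torques, N m; "tcp_pos": TCP position; "ee_rot": TCP orientation; "contact_force": force on the tool from outside, world axes, zero at the start; "moment": the same for the moment, N m; "gripper_width": finger opening in m; "grip_force": force on a finger pad.
Only numpy, scipy, OpenCV 4.12 (cv2) and the standard library are available. Lean on these libraries where they do the work, as an engineer would, in place of code of your own. Each camera call takes 0.05 s, during which the arm holds its last target. There are 200 camera calls.

TASK

Gently lay the three washed scrapers, not dropping them, in the drip tray to drain, overlapping like roof tiles down the tray from the red sill: the blue one first with its grip-band end on the sill, then the clear one on the blue, then the orange one on the clear. Each must have its black grip band showing at the uphill end and its working edge down on the tray floor, and cover about a third (10 to 30 mm) of the one before; the blue one reaches 10 to 30 mm back over the sill from the sill's downhill edge. Leave the wax, brush, tin and other things on the counter where they are.

Things in the scene. Friction and masses are not known exactly. Their poses are not given: they have to be found in the camera images.
- blue: Blue pocket scraper: a flat rigid acrylic plate 64 (its x) x 48 (its y) x 6 thick, mm, about 25 g. A black grip band 12 mm wide crosses its -x end; +x points from the band to the bare working edge. Origin: centre of the underside; z is the plate's normal. Starts in either rack bay, underside 14 mm above the counter, x along the rack's x.
- clear: Clear (pale, see-through) pocket scraper: a flat rigid acrylic plate 64 (its x) x 48 (its y) x 6 thick, mm, about 25 g. A black grip band 12 mm wide crosses its -x end; +x points from the band to the bare working edge. Origin: centre of the underside; z is the plate's normal. Starts lying flat on the counter, at any yaw, between the tray and the rack.
- orange: Orange pocket scraper: a flat rigid acrylic plate 64 (its x) x 48 (its y) x 6 thick, mm, about 25 g. A black grip band 12 mm wide crosses its -x end; +x points from the band to the bare working edge. Origin: centre of the underside; z is the plate's normal. Starts lying in the rack's other bay, like the blue one.
- tray: Aluminium drip tray (mm), fixed, on either side of the robot: a straight channel 250 (its x) x 72 (its y), inside 240 x 64, floor 4 above the counter, end lips 10. Long walls 30 high: no finger room beside a scraper, only at its ends. Origin: centre of the underside. Downhill is +x. Good scraper centres: tray x -45 (first), -3, +39, y 0, undersides' centres about 9 above the counter.
- sill (a point): Middle of the top downhill edge of the red sill strip (12 x 64) across the tray floor, at tray x -55; its top is 6 above the tray floor. Site axes as the tray's. A well laid scraper rests on this edge, or on that of the scraper before, with its working edge on the tray floor 42 downhill of it, sloping about 0.14 rad.
- rack: Low plywood bench rack (mm), fixed, on the other side from the tray: base 90 (its x) x 240 (its y), 6 thick; origin at the centre of its underside. Two bays, at rack y +65 and -65, each with a dark plinth 54 x 34, top 14 above the counter, on which a scraper lies and overhangs.
- open_bay (a point): Centre of the plinth top of the bay at rack y +65, open all round: its scraper can be taken by its ends or its long sides.
- cheek_bay (a point): Centre of the plinth top of the bay at rack y -65. A cheek wall (mm: 5 thick, 52 wide, inner faces 34.5 either way along x, top 46 above the counter) stands at each end, so its scraper can be taken only by its long sides, 48 apart.
- wax: Bystander, loose, to be left alone: purple wax block, 70 x 38 x 22 high (mm). Origin: centre of the underside.
- tin: Bystander, loose, to be left alone: round stainless tin with twist cap, 54 across, 47 high (mm). Origin: centre of the underside.
- brush: Bystander, loose, to be left alone: black nylon brush, block shape 140 (its x) x 42 (its y) x 40 high (mm). Origin: centre of the underside.
- cork: Bystander, loose, to be left alone: cork block 100 (its x) x 50 x 30 high (mm). Origin: centre of the underside.
- bottle: Bystander, loose, to be left alone: green bottle, 60 across, 170 high (mm). Origin: centre of the underside.
- jar: Bystander, loose, to be left alone: amber jar, 70 across, 70 high (mm). Origin: centre of the underside.
There are look-alikes about, which are no part of the job. There is more than one size of the orange; the job needs the middle-sized.

How it is judged:
On the way, in this order (a step that is already met when the one before it is completed fails the run):
1. the blue scraper lies on the sill, band uphill (y of blue in the frame of tray between -0.012 and 0.012 m and z of blue in the frame of tray between 0.005 and 0.014 m and angle between blue's own z axis and vertical between 0.09 and 0.21 rad and angle between the x axis of blue and the x axis of tray, either way round below 0.3 rad and linear speed of blue below 0.02 m/s and x of blue in the frame of tray between -0.053 and -0.033 m), for 0.2 s.
2. the clear scraper overlaps the blue one (all of step 1 and y of clear in the frame of tray between -0.012 and 0.012 m and z of clear in the frame of tray between 0.005 and 0.014 m and angle between clear's own z axis and vertical between 0.09 and 0.21 rad and angle between the x axis of clear and the x axis of tray, either way round below 0.3 rad and linear speed of clear below 0.02 m/s and x of clear in the frame of blue between 0.034 and 0.054 m and x of blue in the frame of clear between -0.054 and -0.034 m), for 0.2 s.
At the end, for the whole second after the job is handed in: All three rest in the channel within 12 mm and 0.3 rad of its centre line, sloping 0.09 to 0.21 rad, bands uphill, undersides' centres 5 to 14 mm above the counter; blue's centre at tray x -53 to -33 mm, clear's 34 to 54 mm downhill of blue's, orange's likewise of clear's (all of step 2 and y of orange in the frame of tray between -0.012 and 0.012 m and z of orange in the frame of tray between 0.005 and 0.014 m and angle between orange's own z axis and vertical between 0.09 and 0.21 rad and angle between the x axis of orange and the x axis of tray, either way round below 0.3 rad and linear speed of orange below 0.02 m/s and x of orange in the frame of clear between 0.034 and 0.054 m and x of clear in the frame of orange between -0.054 and -0.034 m); the robot touches nothing.
It fails at once if a scraper was dropped into the tray (falling at over 0.45 m/s) ((linear speed of blue above 0.45 m/s and height (world z) of blue below 0.03 m and x of blue in the frame of tray between -0.12 and 0.12 m and y of blue in the frame of tray between -0.032 and 0.032 m) or (linear speed of clear above 0.45 m/s and height (world z) of clear below 0.03 m and x of clear in the frame of tray between -0.12 and 0.12 m and y of clear in the frame of tray between -0.032 and 0.032 m) or (linear speed of orange above 0.45 m/s and height (world z) of orange below 0.03 m and x of orange in the frame of tray between -0.12 and 0.12 m and y of orange in the frame of tray between -0.032 and 0.032 m)).
It fails at once if a bystander was shifted by more than 15 mm (distance of any of wax, tin, brush, cork, bottle, jar from where it was at the start of the episode above 0.015 m).
It also fails if it takes over 72 s, if anything falls off the work surface, if the arm or the gripper's body presses on something with over 40 N, if the wrist force passes 120 N, or if a joint passes its speed limit or range.

## Working session

There is one attempt and no reset: what is moved stays moved. The work goes in short steps, Python scripts to look and compute and a tool call to move; the robot and the scene stay as the last step left them, time stands still between calls to the robot, and variables do not carry over. Pictures are saved under pics/ and viewed, at most 10 in all, crops included, and the job is handed in when it is done.

Besides the shell and the picture viewer there is one more tool, called after ">>>" in YAML: its name, and indented under it one key for each argument. move_arm: Moves the arm, as the interface text tells. Its arguments: {"type":"object","properties":{"motion":{"type":"array","items":{"type":"array"}},"hand":{"type":"number"},"force":{"type":"number"}},"required":["motion"]}

```bash
ls; mkdir -p pics
python3 - <<'E'
from plant import *
import cv2,numpy as np
s=sense();print(s['time'],s['tcp_pos'],s['ee_rot'],s['gripper_width'])
ims=[]
for n in ['top','side']:
    im=capture(n);cv2.imwrite(f'pics/{n}0.png',im[:,:,::-1])
    c=get_calibration(n);print(n,{k:np.round(v,4).tolist() for k,v in c.items()})
    for t in ['blue','clear','orange','tray','sill','rack','open_bay','cheek_bay','wax','tin','brush','cork','bottle','jar']:
        print(t,[(np.round(d['location']).tolist(),round(d['confidence'],2)) for d in place_of(n,t)])
print(sense()['time'])
E
```

```text
pics
0.0 [ 0.18054225 -0.62383107  0.23034104] [ 9.90093423e-01  1.40407373e-01 -1.85845793e-04 -8.65819590e-04] 0.08533533534601305
top {'fx': 601.2819, 'fy': 601.2819, 'cx': 316.6141, 'cy': 242.0329, 'rvec': [2.2198, -1.989, 0.2166], 'tvec': [-0.0476, 0.5853, 1.4044]}
blue [([390.0, 256.0], 0.8), ([440.0, 262.0], 0.23)]
clear [([332.0, 234.0], 0.87), ([357.0, 320.0], 0.73)]
orange [([417.0, 316.0], 0.87), ([441.0, 266.0], 0.8)]
tray [([224.0, 257.0], 0.94), ([413.0, 264.0], 0.32)]
sill [([232.0, 280.0], 0.98), ([387.0, 258.0], 0.65)]
rack [([280.0, 322.0], 0.7), ([414.0, 262.0], 0.68)]
open_bay [([387.0, 258.0], 0.82)]
cheek_bay [([441.0, 263.0], 0.98)]
wax [([279.0, 319.0], 0.86)]
tin [([355.0, 322.0], 0.56)]
brush [([328.0, 182.0], 0.57)]
cork [([529.0, 341.0], 0.61)]
bottle [([111.0, 272.0], 0.91)]
jar [([522.0, 272.0], 0.84)]
side {'fx': 439.0186, 'fy': 439.0186, 'cx': 317.9803, 'cy': 238.9315, 'rvec': [0.9116, -2.3544, 1.1914], 'tvec': [0.4359, 0.272, 1.1158]}
blue [([356.0, 230.0], 0.53)]
clear [([316.0, 248.0], 0.62)]
orange [([402.0, 237.0], 0.66), ([374.0, 217.0], 0.48), ([410.0, 211.0], 0.4)]
tray [([274.0, 297.0], 0.9)]
sill [([295.0, 301.0], 0.95)]
rack [([366.0, 225.0], 0.6)]
open_bay [([354.0, 230.0], 0.88)]
cheek_bay [([379.0, 217.0], 0.7)]
wax [([350.0, 291.0], 0.61)]
tin [([292.0, 301.0], 0.44)]
brush [([284.0, 229.0], 0.87)]
cork [([447.0, 205.0], 0.61)]
bottle [([209.0, 373.0], 0.74)]
jar [([410.0, 198.0], 0.9)]
1.5
```

Run:
```python
import cv2
im=cv2.imread('pics/top0.png');cv2.imwrite('pics/a.png',cv2.resize(im[140:380,180:500],(800,600),interpolation=cv2.INTER_CUBIC))
im=cv2.imread('pics/side0.png');cv2.imwrite('pics/b.png',cv2.resize(im[160:340,220:460],(800,600),interpolation=cv2.INTER_CUBIC))
```

```text
(no output)
```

View pics/a.png

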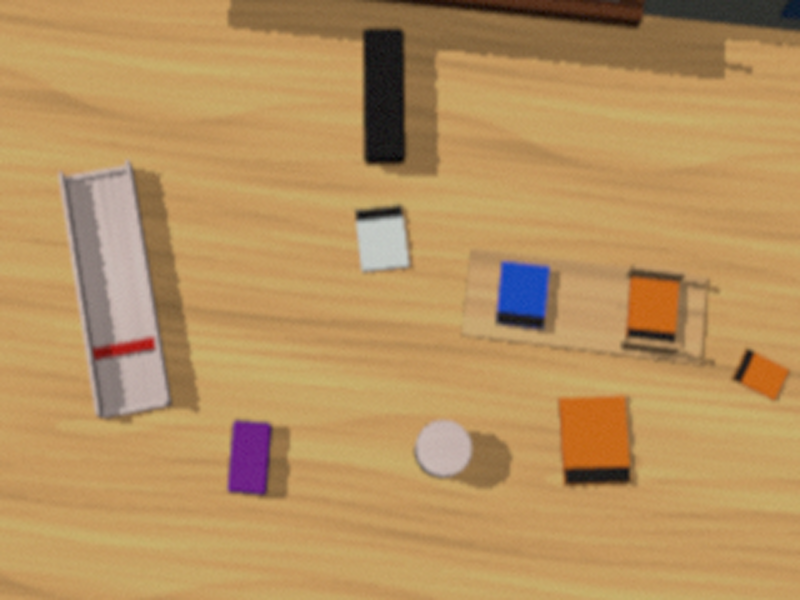

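View pics/b.png

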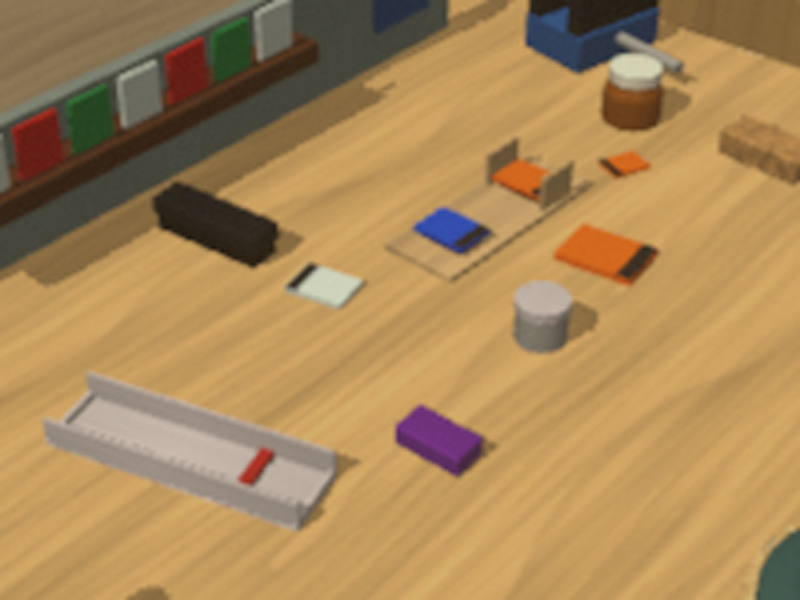

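The top crop (2.5× from offset 180,140) shows the tray at left with its sill at crop (124,348). Clear is at (382,238) with its band up, and blue is in the open bay at (523,295) with its band down. The middle-sized orange is in the cheek bay at (653,305), with large and small look-alikes outside the rack. The side view agrees.

```bash
cat > h.py <<'E'
import numpy as np,cv2
from plant import *
def ray(n,uv,z,c=None):
    c=c or get_calibration(n);R=cv2.Rodrigues(np.array(c['rvec']))[0];C=-R.T@np.array(c['tvec'])
    x=(uv[0]-c['cx'])/c['fx'];y=(uv[1]-c['cy'])/c['fy']
    if n=='wrist':
        r=np.hypot(x,y);s=np.sin(r)/r if r>1e-9 else 1;v=np.array([x*s,y*s,np.cos(r)])
    else: v=np.array([x,y,1.])
    d=R.T@v;return C+d*(z-C[2])/d[2]
def rect(n,mask,z,near):
    """largest blob near a pixel -> world centre, yaw of long side (mod pi), dims"""
    k,l,st,ce=cv2.connectedComponentsWithStats(mask.astype(np.uint8))
    i=min(range(1,k),key=lambda i:np.hypot(*(ce[i]-near))+(1e3 if st[i][4]<40 else 0))
    p=cv2.findContours((l==i).astype(np.uint8),cv2.RETR_EXTERNAL,cv2.CHAIN_APPROX_NONE)[0][0][:,0]
    w=np.array([ray(n,q,z)[:2] for q in p.astype(float)])*1000
    (cx,cy),(a,b),an=cv2.minAreaRect(w.astype(np.float32))
    if a<b: a,b,an=b,a,an+90
    return np.round([cx,cy,a,b,(an+90)%180-90],1)
E
python3 - <<'E'
from h import *
im=cv2.imread('pics/top0.png');hsv=cv2.cvtColor(im,cv2.COLOR_BGR2HSV)
H,S,V=[hsv[:,:,i].astype(int) for i in range(3)]
blue=(H>105)&(H<130)&(S>150);org=(H<12)&(S>205)&(V>150);dark=V<70
clr=(S<60)&(V>170)
print('blue part',rect('top',blue,.02,(390,256)),'org',rect('top',org,.02,(441,262)))
print('clear part',rect('top',clr,.006,(333,236)))
print('red',rect('top',((H<8)|(H>172))&(S>180)&(V>90),.010,(230,279)))
for n,uv,z in [('open',(387,258),.014),('cheek',(441,263),.014),('sill',(232,280),.01),('tray',(224,257),0),('blue',(390,256),.014),('orange',(441,266),.014),('clear',(332,234),0),('wax',(279,319),0),('tin',(355,322),0),('brush',(328,182),0)]:
    print(n,np.round(ray('top',uv,z)[:2]*1000,1))
for n,uv,z in [('open',(354,230),.014),('cheek',(379,217),.014),('sill',(295,301),.01),('tray',(274,297),0),('clear',(316,248),0)]:
    print('side',n,np.round(ray('side',uv,z)[:2]*1000,1))
# crop corners for tray rim, band ends
def cr(x,y): return (180+x/2.5,140+y/2.5)
for n,p,z in [('tr BL',(98,415),.03),('tr BR',(168,405),.03),('tr TL',(63,176),.03),('tr TR',(130,166),.03),('clrband',(379,213),.006),('blueband',(520,320),.02),('orband',(652,335),.02)]:
    print(n,np.round(ray('top',cr(*p),z)[:2]*1000,1))
E
```

```text
blue part [ 580.7 -165.9   51.3   44.9   -0.9] org [928.5 -73.8  52.9   6.6 -89.2]
clear part [615.7 -21.1  49.4  48.1  12.7]
red [480.1 224.3  56.2   7.5 -73.2]
open [ 575.9 -162.4]
cheek [ 578.1 -298. ]
sill [478.7 216.7]
tray [536.  246.4]
blue [ 581.8 -169.4]
orange [ 570.5 -298.5]
clear [625.4 -19. ]
wax [396.2  89.1]
tin [409.4 -98.7]
brush [762.1   5.7]
side open [ 571.8 -158.8]
side cheek [ 556.1 -282.1]
side sill [477.7 222. ]
side tray [542.9 244. ]
side clear [612.7  -9.4]
tr BL [409.3 235.8]
tr BR [426.4 169.3]
tr TL [643.9 305.1]
tr TR [661.7 239.5]
clrband [646.8 -15.5]
blueband [ 549.8 -166.4]
orband [ 549.1 -298.2]
```

```bash
cat >> h.py <<'E'
from scipy.spatial.transform import Rotation as Ro, Slerp
def orient(ydeg,tilt=0.):
    """tool down, tool y along ydeg; tilt: then rotate so +y end goes down by tilt rad"""
    a=np.radians(ydeg);y=np.array([np.cos(a),np.sin(a),0]);z=np.array([0,0,-1.]);x=np.cross(y,z)
    R=Ro.from_matrix(np.c_[x,y,z]); return Ro.from_rotvec(-x*tilt)*R if (np.cross(-x,y)[2]<0) else Ro.from_rotvec(x*tilt)*R
def plan(pos,R,start=None,turn=0.):
    """turn: extra full turns (deg) via forced direction: spin about world z"""
    s=sense();p0,R0=start or (np.array(s['tcp_pos']),Ro.from_quat(s['ee_rot']))
    pos=np.array(pos,float);dR=(R0.inv()*R).as_rotvec()
    if turn: dR=dR-np.sign(dR@np.array([0,0,1]))*2*np.pi*np.array([0,0,1])
    d=pos-p0
    n=max(1,int(np.ceil(max(np.abs(d).max()/.24,np.abs(dR).max()/.49))))
    for i in range(n):
        Ri=R0*Ro.from_rotvec(dR*i/n)
        rows=int(np.ceil(max(np.linalg.norm(d)/n/.0417,np.linalg.norm(dR)/n/.125)))
        print('call',i,'rows>=',rows,np.round(Ri.inv().apply(d/n)/.25,3).tolist(),np.round(dR/n/.5,3).tolist())
    return pos,R
E
python3 - <<'E'
from h import *
print(orient(0,.14).apply([0,1,0]))
plan([.575,-.165,.30],orient(-1))
print(get_calibration('wrist'))
E
```

```text
[ 0.990216    0.         -0.13954311]
call 0 rows>= 5 [0.675, -0.442, -0.092] [-0.0, 0.0, -0.848]
call 1 rows>= 5 [0.797, -0.125, -0.092] [-0.0, 0.0, -0.848]
call 2 rows>= 5 [0.778, 0.214, -0.092] [-0.0, 0.0, -0.848]
{'fx': 371.64829954431775, 'fy': 371.64829954431775, 'cx': 327.65932138015285, 'cy': 247.43802202623027, 'rvec': array([-2.31742031,  1.74218775,  0.25500719]), 'tvec': array([-0.6488952 , -0.03611463,  0.38013247])}
```

>>> move_arm:
  motion:
    - [[0.675, -0.442, -0.092], [0, 0, -0.848]]
    - [[0.675, -0.442, -0.092], [0, 0, -0.848]]
    - [[0.675, -0.442, -0.092], [0, 0, -0.848]]
    - [[0.675, -0.442, -0.092], [0, 0, -0.848]]
    - [[0.675, -0.442, -0.092], [0, 0, -0.848]]
  hand: 0

```text
time: 1.92
tcp_pos: [0.3138, -0.469, 0.2548]
ee_rot: [0.938, 0.347, 0.0, 0.0]
contact_force: [0.2, -0.0, 0.4]
gripper_width: 0.0854
grip_force: 0.0
```

>>> move_arm:
  motion:
    - [[0.797, -0.125, -0.092], [0, 0, -0.848]]
    - [[0.797, -0.125, -0.092], [0, 0, -0.848]]
    - [[0.797, -0.125, -0.092], [0, 0, -0.848]]
    - [[0.797, -0.125, -0.092], [0, 0, -0.848]]
    - [[0.797, -0.125, -0.092], [0, 0, -0.848]]

```text
time: 2.33
tcp_pos: [0.4451, -0.3158, 0.278]
ee_rot: [0.844, 0.537, 0.0, 0.0]
contact_force: [-0.1, -0.3, 0.4]
gripper_width: 0.0853
grip_force: 0.0
```

>>> move_arm:
  motion:
    - [[0.778, 0.214, -0.092], [0, 0, -0.848]]
    - [[0.778, 0.214, -0.092], [0, 0, -0.848]]
    - [[0.778, 0.214, -0.092], [0, 0, -0.848]]
    - [[0.778, 0.214, -0.092], [0, 0, -0.848]]
    - [[0.778, 0.214, -0.092], [0, 0, -0.848]]
    - [[0.778, 0.214, -0.092], [0, 0, -0.848]]
    - [[0.778, 0.214, -0.092], [0, 0, -0.848]]

```text
time: 2.92
tcp_pos: [0.5761, -0.1625, 0.3004]
ee_rot: [0.711, 0.703, 0.001, -0.0]
contact_force: [0.2, 0.0, -0.4]
gripper_width: 0.0855
grip_force: 0.0
```

Run:
```python
from h import *
s=sense();print(s['time'],np.round(s['joint_positions'],3),np.round(s['tcp_pos'],4),Ro.from_quat(s['ee_rot']).as_matrix()[:,1].round(4))
c=get_calibration('wrist');im=capture('wrist');cv2.imwrite('pics/w1.png',im[:,:,::-1])
for t,z in [('blue',.014),('open_bay',.014),('orange',.014),('cheek_bay',.014),('clear',0),('tray',0),('sill',.01)]:
    print(t,[(np.round(d['location']).tolist(),round(d['confidence'],2),np.round(ray('wrist',d['location'],z,c)[:2]*1000,1).tolist()) for d in place_of('wrist',t)])
```

```text
2.9167 [ 0.598  0.37  -0.492  1.631  0.185  1.186  0.053] [ 0.5761 -0.1625  0.3004] [ 9.999e-01 -1.220e-02  7.000e-04]
blue [([326.0, 203.0], 0.95, [575.6, -162.2])]
open_bay []
orange [([290.0, 376.0], 0.77, [521.4, -404.3]), ([325.0, 307.0], 0.67, [571.5, -295.9]), ([222.0, 271.0], 0.56, [442.8, -245.2])]
cheek_bay [([360.0, 82.0], 0.36, [615.1, -20.7])]
clear [([364.0, 84.0], 0.82, [621.2, -20.6]), ([230.0, 425.0], 0.35, [411.3, -521.7])]
tray []
sill []
```

View pics/w1.png

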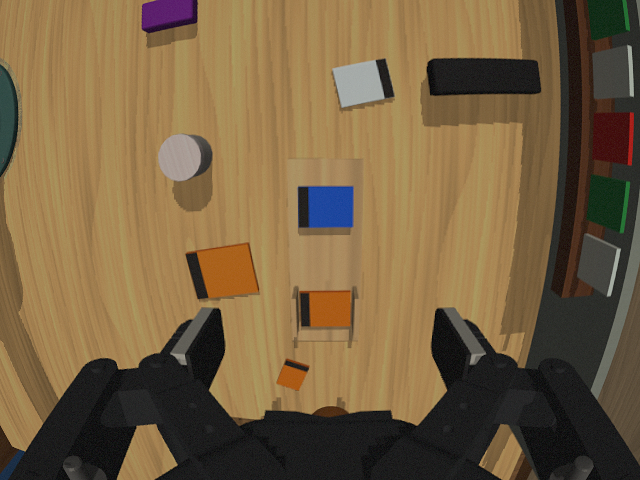

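The wrist view shows blue at px (326,207) with its band on the left, orange in the cheek bay at (327,309) with its band on the left, and clear at (363,84) with its band on the right. I'll fit rectangles to these.

Run:
```python
from h import *
im=cv2.imread('pics/w1.png');hsv=cv2.cvtColor(im,cv2.COLOR_BGR2HSV)
H,S,V=[hsv[:,:,i].astype(int) for i in range(3)]
dark=V<50
roi=lambda a,b,c,d:(np.add.outer(np.arange(480)*0,np.arange(640))>=a)&(np.add.outer(np.arange(480)*0,np.arange(640))<=c)&(np.add.outer(np.arange(480),np.arange(640)*0)>=b)&(np.add.outer(np.arange(480),np.arange(640)*0)<=d)
b=((H>105)&(H<130)&(S>140)|dark)&roi(285,175,370,240)
o=((H<14)&(S>190)&(V>120)|dark)&roi(299,285,356,335)
c=((S<60)&(V>110)|dark)&roi(320,50,400,115)
ob=((H<14)&(S>190)&(V>120))&roi(299,285,356,335)
for n,m,z,p in [('blue',b,.020,(326,207)),('or',o,.020,(327,309)),('or bare',ob,.02,(330,309)),('clear',c,.006,(363,84))]: print(n,rect('wrist',m,z,p))
```

```text
blue [ 572.4 -169.2   62.1   46.    -1.1]
or [ 569.  -277.3   60.7    5.4   -0.8]
or bare [ 569.  -277.3   60.7    5.4   -0.8]
clear [618.8 -24.1  64.4  48.7  11.8]
```

Run:
```python
from h import *
plan([.5724,-.1692,.006],orient(-1.1))
```

```text
call 0 rows>= 4 [-0.006, -0.004, 0.589] [-0.0, 0.0, 0.0]
call 1 rows>= 4 [-0.006, -0.004, 0.589] [-0.0, 0.0, 0.0]
```

>>> move_arm:
  motion:
    - [[-0.012, -0.008, 0.4], [0, 0, 0]]
    - [[-0.012, -0.008, 0.6], [0, 0, 0]]
    - [[-0.012, -0.008, 0.9], [0, 0, 0]]
    - [[-0.012, -0.008, 0.9], [0, 0, 0]]
    - [[-0.012, -0.008, 0.9], [0, 0, 0]]
    - [[-0.012, -0.008, 0.9], [0, 0, 0]]
    - [[-0.012, -0.008, 0.9], [0, 0, 0]]

```text
time: 3.9
tcp_pos: [0.5691, -0.1681, 0.0704]
ee_rot: [0.713, 0.701, -0.002, -0.004]
contact_force: [-0.4, 0.1, -0.1]
gripper_width: 0.0853
grip_force: 0.0
```

>>> move_arm:
  motion:
    - [[0, 0, 0.14], [0, 0, 0]]
    - [[0, 0, 0.278], [0, 0, 0]]
    - [[0, 0, 0.278], [0, 0, 0]]
    - [[0, 0, 0.278], [0, 0, 0]]

```text
time: 4.23
tcp_pos: [0.5725, -0.1683, 0.006]
ee_rot: [0.713, 0.701, -0.0, -0.001]
contact_force: [0.8, 0.0, 0.1]
gripper_width: 0.0853
grip_force: 0.0
```

>>> move_arm:
  motion:
    - [[0, 0, 0], [0, 0, 0]]
    - [[0, 0, 0], [0, 0, 0]]
    - [[0, 0, 0], [0, 0, 0]]
    - [[0, 0, 0], [0, 0, 0]]
    - [[0, 0, 0], [0, 0, 0]]
    - [[0, 0, 0], [0, 0, 0]]
  hand: 0.5
  force: 25

```text
time: 4.73
tcp_pos: [0.575, -0.1687, 0.009]
ee_rot: [0.713, 0.701, 0.001, 0.002]
contact_force: [-0.9, 0.4, 7.3]
gripper_width: 0.0632
grip_force: 27.1
```

>>> move_arm:
  motion:
    - [[0, 0, 0], [0, 0, 0]]
    - [[0, 0, -0.036], [0, 0, 0]]
    - [[0, 0, -0.036], [0, 0, 0]]
    - [[0, 0, -0.036], [0, 0, 0]]
  hand: 0.1

```text
time: 5.07
tcp_pos: [0.5736, -0.1685, 0.016]
ee_rot: [0.713, 0.701, 0.0, 0.001]
contact_force: [-0.8, -1.5, -0.1]
gripper_width: 0.0771
grip_force: 0.0
```

>>> move_arm:
  motion:
    - [[0, 0, -0.036], [0, 0, 0]]
    - [[0, 0, -0.036], [0, 0, 0]]
    - [[0, 0, 0], [0, 0, 0]]
    - [[0, 0, 0], [0, 0, 0]]
  hand: 0.5

```text
time: 5.4
tcp_pos: [0.5753, -0.1686, 0.0181]
ee_rot: [0.713, 0.701, 0.001, 0.002]
contact_force: [-3.8, 0.7, 27.1]
gripper_width: 0.0427
grip_force: 13.8
```

>>> move_arm:
  motion:
    - [[0, 0, -0.1], [0, 0, 0]]
    - [[0, 0, -0.1], [0, 0, 0]]
    - [[0, 0, -0.1], [0, 0, 0]]
    - [[0, 0, -0.1], [0, 0, 0]]
    - [[0, 0, -0.1], [0, 0, 0]]
    - [[0, 0, -0.1], [0, 0, 0]]
  hand: 0

```text
time: 5.9
tcp_pos: [0.572, -0.168, 0.0386]
ee_rot: [0.713, 0.701, -0.0, -0.001]
contact_force: [-0.9, 1.2, -0.1]
gripper_width: 0.0855
grip_force: 0.0
```

Run:
```python
from h import *
s=sense();print(s['time'],np.round(s['joint_positions'],3),np.round(s['tcp_pos'],4),s['gripper_width'],Ro.from_quat(s['ee_rot']).as_matrix()[:,1:].round(4).tolist())
im=capture('wrist');cv2.imwrite('pics/w2.png',im[:,:,::-1])
hsv=cv2.cvtColor(im,cv2.COLOR_RGB2HSV)
H,S,V=[hsv[:,:,i].astype(int) for i in range(3)]
b=((H>105)&(H<130)&(S>140)); print(rect('wrist',b,.02,(326,207)))
```

```text
5.9 [ 0.517  0.674 -0.381  1.833  0.366  0.706 -0.088] [ 0.572  -0.168   0.0386] 0.08546352395435564 [[0.9999, -0.0019], [-0.0171, 0.0006], [-0.002, -1.0]]
[ 575.9 -164.6   63.8   48.8   -0.9]
```

View pics/w2.png

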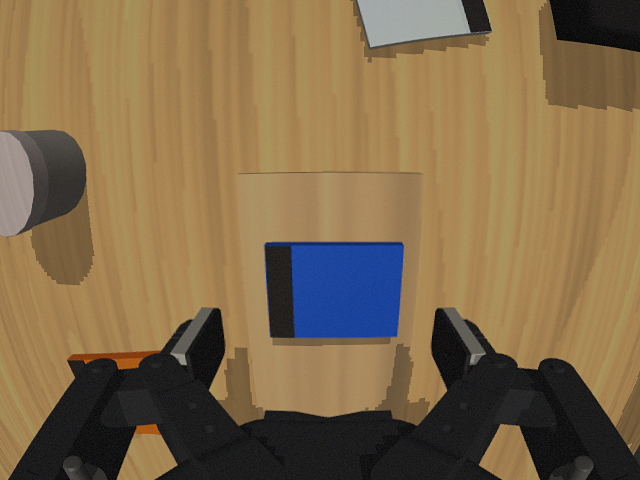

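The close wrist view shows blue undisturbed on its plinth at px (334,290), between the open fingers.

>>> move_arm:
  motion:
    - [[0.012, 0.014, 0.05], [0, 0, 0]]
    - [[0.012, 0.014, 0.094], [0, 0, 0]]
    - [[0.012, 0.014, 0.094], [0, 0, 0]]
    - [[0.012, 0.014, 0.094], [0, 0, 0]]
  hand: 0

```text
time: 6.28
tcp_pos: [0.5753, -0.1648, 0.0146]
ee_rot: [0.713, 0.701, -0.001, -0.001]
contact_force: [0.0, -0.2, 0.4]
gripper_width: 0.0856
grip_force: 0.0
```

>>> move_arm:
  motion:
    - [[0, 0, 0], [0, 0, 0]]
    - [[0, 0, 0], [0, 0, 0]]
    - [[0, 0, 0], [0, 0, 0]]
    - [[0, 0, 0], [0, 0, 0]]
    - [[0, 0, 0], [0, 0, 0]]
    - [[0, 0, 0], [0, 0, 0]]
  hand: 0.4
  force: 25

```text
time: 6.78
tcp_pos: [0.5767, -0.1655, 0.0169]
ee_rot: [0.713, 0.701, 0.0, 0.0]
contact_force: [-0.3, 0.3, 4.5]
gripper_width: 0.051
grip_force: 2.1
```

Run:
```python
from h import *
s=sense();print(s['time'],np.round(s['tcp_pos'],4),s['gripper_width'],s['grip_force'],s['contact_force'])
plan([.5755,-.165,.135],orient(-1.1))
print('look at tray'); plan([.560,.165,.16],orient(16.5),start=(np.array([.5755,-.165,.135]),orient(-1.1)))
```

```text
6.7833 [ 0.5767 -0.1655  0.0169] 0.05096436003804842 2.129576198694849 [-0.30491854  0.25522464  4.5202708 ]
call 0 rows>= 3 [0.002, -0.005, -0.473] [0.002, 0.001, 0.004]
look at tray
call 0 rows>= 4 [0.659, -0.044, -0.05] [0.0, 0.0, -0.307]
call 1 rows>= 4 [0.658, 0.058, -0.05] [0.0, 0.0, -0.307]
```

>>> move_arm:
  motion:
    - [[0, 0, -0.06], [0, 0, 0]]
    - [[0, 0, -0.06], [0, 0, 0]]
    - [[0, 0, -0.06], [0, 0, 0]]
    - [[0, 0, -0.06], [0, 0, 0]]
    - [[0, 0, -0.06], [0, 0, 0]]
  hand: 0

```text
time: 7.2
tcp_pos: [0.5759, -0.1652, 0.0306]
ee_rot: [0.713, 0.701, -0.0, -0.0]
contact_force: [0.3, -0.2, 0.3]
gripper_width: 0.0857
grip_force: 0.0
```

>>> move_arm:
  motion:
    - [[0, 0, 0.06], [0, 0, 0]]
    - [[0, 0, 0.092], [0, 0, 0]]
    - [[0, 0, 0.092], [0, 0, 0]]
    - [[0, 0, 0.092], [0, 0, 0]]

```text
time: 7.53
tcp_pos: [0.5757, -0.165, 0.0073]
ee_rot: [0.713, 0.701, -0.001, -0.001]
contact_force: [0.7, -0.2, 0.4]
gripper_width: 0.0853
grip_force: 0.0
```

>>> move_arm:
  motion:
    - [[0, 0, 0], [0, 0, 0]]
    - [[0, 0, 0], [0, 0, 0]]
    - [[0, 0, 0], [0, 0, 0]]
    - [[0, 0, 0], [0, 0, 0]]
    - [[0, 0, 0], [0, 0, 0]]
    - [[0, 0, 0], [0, 0, 0]]
  hand: 0.3
  force: 25

```text
time: 8.03
tcp_pos: [0.5769, -0.1653, 0.0089]
ee_rot: [0.713, 0.701, 0.0, 0.0]
contact_force: [-0.3, 0.2, 5.5]
gripper_width: 0.0629
grip_force: 27.9
```

>>> move_arm:
  motion:
    - [[0, 0, -0.1], [0, 0, 0]]
    - [[0, 0, -0.25], [0, 0, 0]]
    - [[0, 0, -0.4], [0, 0, 0]]
    - [[0, 0, -0.51], [0, 0, 0]]
    - [[0, 0, -0.51], [0, 0, 0]]

```text
time: 8.45
tcp_pos: [0.5801, -0.1659, 0.1419]
ee_rot: [0.713, 0.701, 0.002, 0.005]
contact_force: [1.3, 0.2, -0.4]
gripper_width: 0.0628
grip_force: 28.0
```

>>> move_arm:
  motion:
    - [[0.16, -0.01, -0.05], [0, 0, -0.08]]
    - [[0.32, -0.02, -0.05], [0, 0, -0.16]]
    - [[0.48, -0.03, -0.05], [0, 0, -0.24]]
    - [[0.66, -0.044, -0.05], [0, 0, -0.307]]
    - [[0.66, -0.044, -0.05], [0, 0, -0.307]]

```text
time: 8.87
tcp_pos: [0.5668, 0.0098, 0.1484]
ee_rot: [0.653, 0.758, 0.002, -0.002]
contact_force: [-0.2, 0.5, -1.0]
gripper_width: 0.0631
grip_force: 28.0
```

>>> move_arm:
  motion:
    - [[0.16, 0.015, -0.05], [0, 0, -0.08]]
    - [[0.32, 0.03, -0.05], [0, 0, -0.16]]
    - [[0.48, 0.045, -0.05], [0, 0, -0.24]]
    - [[0.66, 0.058, -0.05], [0, 0, -0.307]]
    - [[0.66, 0.058, -0.05], [0, 0, -0.307]]
    - [[0.66, 0.058, -0.05], [0, 0, -0.307]]

```text
time: 9.37
tcp_pos: [0.5589, 0.1691, 0.1603]
ee_rot: [0.595, 0.804, 0.0, -0.001]
contact_force: [-0.6, -1.3, -0.4]
gripper_width: 0.0628
grip_force: 28.0
```

Run:
```python
from h import *
s=sense();print(s['time'],np.round(s['joint_positions'],3),np.round(s['tcp_pos'],4),s['gripper_width'],s['grip_force'],Ro.from_quat(s['ee_rot']).as_matrix()[:,1:].round(4).tolist())
im=capture('wrist');cv2.imwrite('pics/w3.png',im[:,:,::-1])
for t,z in [('tray',0),('sill',.01)]:
    print(t,[(np.round(d['location']).tolist(),round(d['confidence'],2),np.round(ray('wrist',d['location'],z)[:2]*1000,1).tolist()) for d in place_of('wrist',t)])
hsv=cv2.cvtColor(im,cv2.COLOR_RGB2HSV)
H,S,V=[hsv[:,:,i].astype(int) for i in range(3)]
m=((H<8)|(H>172))&(S>170)&(V>70); k,l,st,ce=cv2.connectedComponentsWithStats(m.astype(np.uint8)); print(st[1:][st[1:,4]>60],ce[1:][st[1:,4]>60]);
i=1+np.argmax(st[1:,4]);print(rect('wrist',l==i,.01,ce[i]))
```

```text
9.3667 [ 0.094  0.519 -0.583  1.8    0.346  0.927 -0.342] [0.5589 0.1691 0.1603] 0.06278170986169163 27.981019914150238 [[0.9564, -0.001], [0.292, 0.0015], [-0.0005, -1.0]]
tray [([262.0, 138.0], 0.45, [488.0, 221.8])]
sill [([260.0, 140.0], 0.88, [489.4, 220.0]), ([332.0, 410.0], 0.35, [618.2, -14.4])]
[[ 243  100   17   80 1145]
 [ 616  383   24   63  739]] [[250.8489083  139.39912664]
 [631.61163735 415.40595399]]
[481.8 218.2  63.   12.3 -73.1]
```

View pics/w3.png

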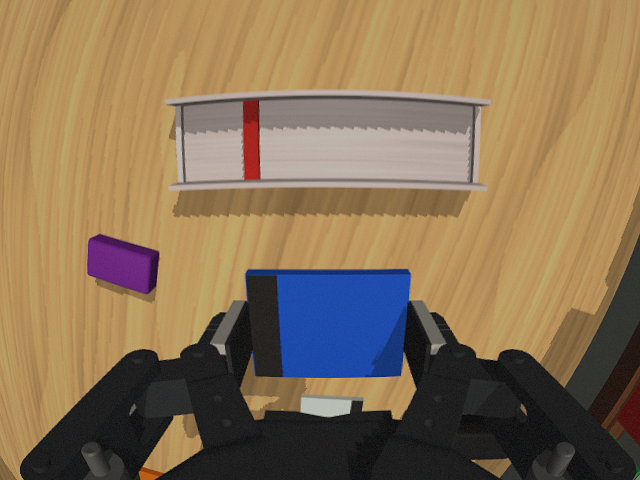

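The wrist view shows blue held squarely with its band on the left (uphill side), and the tray with its sill at px (251,139). The wax at (123,264) is clear of the path.

```bash
cat >> h.py <<'E'
A=16.9;u=np.array([np.cos(np.radians(A)),np.sin(np.radians(A)),0]);O=np.array([.5409,.2377,0])
def place(tx,zc,off=.0051,tilt=.14):
    R=orient(A,tilt);return O+u*tx+[0,0,zc]+off*R.apply([0,0,1]),R
E
python3 - <<'E'
from h import *
a=place(-.044,.075);print(np.round(a[0],4));plan(*a)
print('down');plan(*place(-.044,.012),start=a)
E
```

```text
[0.4981 0.2247 0.0699]
call 0 rows>= 4 [0.307, -0.168, 0.36] [0.277, 0.001, -0.015]
down
call 0 rows>= 2 [-0.0, 0.035, 0.25] [0.0, 0.0, 0.0]
```

>>> move_arm:
  motion:
    - [[0.1, -0.055, 0.05], [0.07, 0, 0]]
    - [[0.2, -0.11, 0.12], [0.15, 0, 0]]
    - [[0.307, -0.168, 0.25], [0.22, 0, 0]]
    - [[0.307, -0.168, 0.36], [0.277, 0, -0.015]]
    - [[0.307, -0.168, 0.36], [0.277, 0, -0.015]]
    - [[0.307, -0.168, 0.36], [0.277, 0, -0.015]]
    - [[0.307, -0.168, 0.36], [0.277, 0, -0.015]]

```text
time: 10.1
tcp_pos: [0.4995, 0.2253, 0.0716]
ee_rot: [0.594, 0.801, -0.055, -0.041]
contact_force: [-0.0, -0.3, 0.1]
gripper_width: 0.0629
grip_force: 28.0
```

Run:
```python
from h import *
s=sense();print(np.round(s['tcp_pos'],4),s['grip_force'])
im=capture('wrist');cv2.imwrite('pics/w4.png',im[:,:,::-1])
hsv=cv2.cvtColor(im,cv2.COLOR_RGB2HSV)
H,S,V=[hsv[:,:,i].astype(int) for i in range(3)]
m=((H<8)|(H>172))&(S>170)&(V>70); k,l,st,ce=cv2.connectedComponentsWithStats(m.astype(np.uint8)); print(st[1:][st[1:,4]>60],ce[1:][st[1:,4]>60])
plan(*place(-.044,.012))
```

```text
[0.4995 0.2253 0.0716] 28.030592501163483
[[ 297  214   21   55 1124]] [[307.27580071 240.67348754]]
call 0 rows>= 2 [-0.001, 0.028, 0.26] [0.009, 0.0, -0.001]
```

View pics/w4.png

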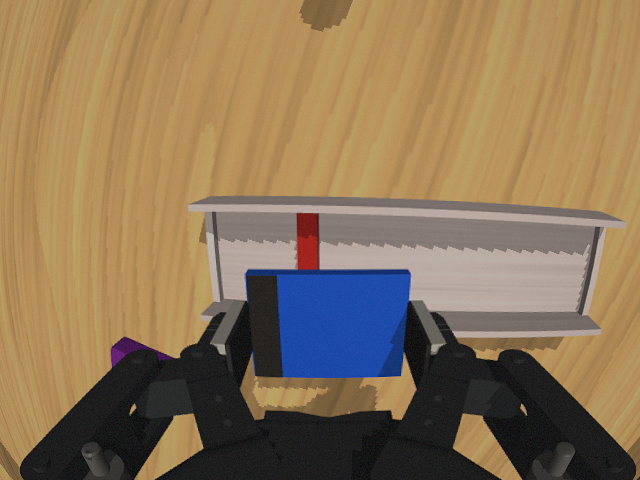

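Run:
```python
from h import *
v=np.array([-u[1],u[0],0])
for n,p,z in [('sill far end',(308,213),.01),('sill mid vis right',(319,262),.01),('far R outer top',(624,224),.03),('far L outer top',(189,210),.03),('near R outer',(600,334),.03),('far rim top edge',(400,201),.03),('lip L bottom',(215,214),.014),('near rim outer@510',(530,334),.03)]:
    w=ray('wrist',p,z)-O; print(n,np.round([w@u*1000,w@v*1000],1))
```

```text
sill far end [-61.5  32.7]
sill mid vis right [-55.3   3.6]
far R outer top [123.9  39.5]
far L outer top [-126.2   37.6]
near R outer [125.1 -31.2]
far rim top edge [-11.1  44.2]
lip L bottom [-117.4   32. ]
near rim outer@510 [ 72.2 -29.5]
```

>>> move_arm:
  motion:
    - [[0.006, 0.014, 0.1], [0.009, 0, 0]]
    - [[0.006, 0.02, 0.18], [0.009, 0, 0]]
    - [[0.006, 0.028, 0.26], [0.009, 0, 0]]
    - [[0.006, 0.028, 0.26], [0.009, 0, 0]]
    - [[0.006, 0.028, 0.26], [0.009, 0, 0]]

```text
time: 10.57
tcp_pos: [0.4966, 0.2271, 0.0067]
ee_rot: [0.594, 0.802, -0.057, -0.042]
contact_force: [1.3, 0.5, 0.2]
gripper_width: 0.063
grip_force: 28.0
```

```bash
sed -i 's/O=np.array(\[.5409,.2377,0\])/O=np.array([.5405,.2391,0])/' h.py
python3 - <<'E'
from h import *
s=sense();print(np.round(s['tcp_pos'],4),s['grip_force'],s['contact_force'],place(-.044,.012)[0], Ro.from_quat(s['ee_rot']).as_matrix()[2])
E
```

```text
[0.4966 0.2271 0.0067] 28.027579486370087 [1.32833231 0.47976389 0.17098976] [0.49771927 0.22610222 0.0069499 ] [ 4.21424366e-05 -1.41246738e-01 -9.89974422e-01]
```

>>> move_arm:
  motion:
    - [[0, 0, 0.006], [0, 0, 0]]
    - [[0, 0, 0.006], [0, 0, 0]]
    - [[0, 0, 0.006], [0, 0, 0]]

```text
time: 10.82
tcp_pos: [0.4961, 0.2277, 0.0052]
ee_rot: [0.593, 0.802, -0.057, -0.042]
contact_force: [0.5, 0.5, -0.2]
gripper_width: 0.063
grip_force: 28.0
```

>>> move_arm:
  motion:
    - [[0, 0, 0], [0, 0, 0]]
    - [[0, 0, 0], [0, 0, 0]]
    - [[0, 0, 0], [0, 0, 0]]
    - [[0, 0, 0], [0, 0, 0]]
  hand: 0

```text
time: 11.15
tcp_pos: [0.4954, 0.2277, 0.0041]
ee_rot: [0.593, 0.802, -0.057, -0.043]
contact_force: [-1.4, 0.0, -0.3]
gripper_width: 0.0856
grip_force: 0.0
```

>>> move_arm:
  motion:
    - [[0, -0.01, -0.1], [0, 0, 0]]
    - [[0, -0.03, -0.2], [0, 0, 0]]
    - [[0, -0.05, -0.35], [0, 0, 0]]
    - [[0, -0.05, -0.35], [0, 0, 0]]
    - [[0, -0.05, -0.35], [0, 0, 0]]

```text
time: 11.57
tcp_pos: [0.4969, 0.2284, 0.0944]
ee_rot: [0.593, 0.802, -0.055, -0.041]
contact_force: [-0.4, -0.9, -0.5]
gripper_width: 0.0857
grip_force: 0.0
```

Run:
```python
from h import *
s=sense();print(s['time'],np.round(s['tcp_pos'],4))
im=capture('wrist');cv2.imwrite('pics/w5.png',im[:,:,::-1])
hsv=cv2.cvtColor(im,cv2.COLOR_RGB2HSV)
H,S,V=[hsv[:,:,i].astype(int) for i in range(3)]
b=((H>105)&(H<130)&(S>140)); r=rect('wrist',b,.015,(326,300));w=np.array([r[0],r[1],0])/1e3-O;print(r,w@u,w@np.array([-u[1],u[0],0]))
print('clear');plan([.6188,-.0241,.13],orient(191.8))
plan([.6188,-.0241,.13],orient(191.8),turn=1)
print(s['joint_positions'])
```

```text
11.5667 [0.4969 0.2284 0.0944]
[497.  228.3  62.2  48.   19. ] -0.04476097459736703 0.0023119587137018123
clear
call 0 rows>= 4 [-0.158, 0.022, -0.025] [-0.003, -0.062, -0.869]
call 1 rows>= 4 [-0.153, -0.047, -0.02] [-0.003, -0.062, -0.869]
call 2 rows>= 4 [-0.12, -0.107, -0.016] [-0.003, -0.062, -0.869]
call 3 rows>= 4 [-0.064, -0.148, -0.013] [-0.003, -0.062, -0.869]
call 4 rows>= 4 [0.004, -0.161, -0.012] [-0.003, -0.062, -0.869]
call 5 rows>= 4 [0.071, -0.144, -0.014] [-0.003, -0.062, -0.869]
call 6 rows>= 4 [0.125, -0.101, -0.017] [-0.003, -0.062, -0.869]
call 0 rows>= 4 [-0.158, 0.022, -0.025] [-0.003, -0.062, 0.926]
call 1 rows>= 4 [-0.132, 0.09, -0.02] [-0.003, -0.062, 0.926]
call 2 rows>= 4 [-0.079, 0.14, -0.016] [-0.003, -0.062, 0.926]
call 3 rows>= 4 [-0.008, 0.161, -0.015] [-0.003, -0.062, 0.926]
call 4 rows>= 4 [0.064, 0.147, -0.016] [-0.003, -0.062, 0.926]
call 5 rows>= 4 [0.123, 0.104, -0.018] [-0.003, -0.062, 0.926]
call 6 rows>= 4 [0.155, 0.038, -0.023] [-0.003, -0.062, 0.926]
[-0.04842383  0.62648787 -0.57110039  1.82508095  0.35805776  0.94136156
 -0.4899947 ]
```

View pics/w5.png

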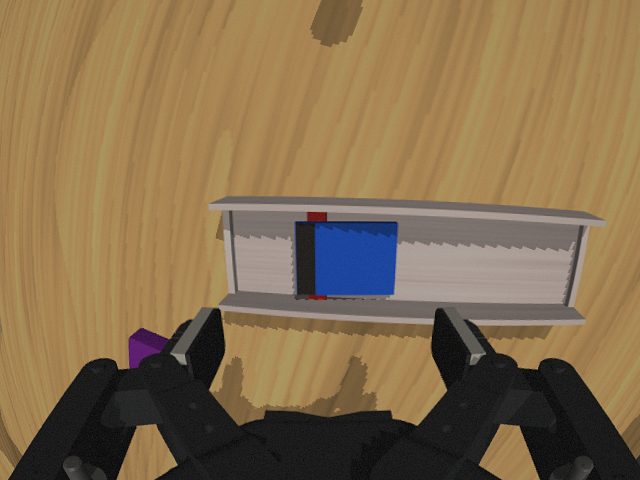

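Blue lies at tray (-45, +2) mm, spanning the sill with its band uphill (px 345,258). Next is clear, which needs a wrist turn of about 180°.

>>> move_arm:
  motion:
    - [[-0.158, 0.022, -0.025], [-0.003, -0.062, 0.926]]
    - [[-0.158, 0.022, -0.025], [-0.003, -0.062, 0.926]]
    - [[-0.158, 0.022, -0.025], [-0.003, -0.062, 0.926]]
    - [[-0.158, 0.022, -0.025], [-0.003, -0.062, 0.926]]

```text
time: 11.95
tcp_pos: [0.5125, 0.1905, 0.0962]
ee_rot: [0.763, 0.642, -0.076, -0.016]
contact_force: [-0.8, 1.0, -0.1]
gripper_width: 0.0856
grip_force: 0.0
```

>>> move_arm:
  motion:
    - [[-0.132, 0.09, -0.02], [-0.003, -0.062, 0.926]]
    - [[-0.132, 0.09, -0.02], [-0.003, -0.062, 0.926]]
    - [[-0.132, 0.09, -0.02], [-0.003, -0.062, 0.926]]
    - [[-0.132, 0.09, -0.02], [-0.003, -0.062, 0.926]]

```text
time: 12.28
tcp_pos: [0.5299, 0.1548, 0.1014]
ee_rot: [0.888, 0.451, -0.088, 0.013]
contact_force: [-1.2, 0.2, -0.4]
gripper_width: 0.0851
grip_force: 0.0
```

>>> move_arm:
  motion:
    - [[-0.079, 0.14, -0.016], [-0.003, -0.062, 0.926]]
    - [[-0.079, 0.14, -0.016], [-0.003, -0.062, 0.926]]
    - [[-0.079, 0.14, -0.016], [-0.003, -0.062, 0.926]]
    - [[-0.079, 0.14, -0.016], [-0.003, -0.062, 0.926]]

```text
time: 12.62
tcp_pos: [0.5474, 0.1187, 0.1066]
ee_rot: [0.966, 0.234, -0.097, 0.04]
contact_force: [0.6, 0.8, -0.1]
gripper_width: 0.085
grip_force: 0.0
```

Run:
```python
from h import *
s=sense();R=Ro.from_quat(s['ee_rot']).as_matrix();print(s['time'],np.round(s['tcp_pos'],4),np.round(s['joint_positions'],3),np.degrees(np.arctan2(R[1,1],R[0,1])),R[2])
```

```text
12.6167 [0.5474 0.1187 0.1066] [-0.174  0.584 -0.183  1.764  0.19   1.012 -1.55 ] -62.53264752295381 [-0.20541692  0.03233191 -0.97814035]
```

Run:
```python
from h import *
plan([.6188,-.0241,.12],orient(-167))
```

```text
call 0 rows>= 4 [-0.004, 0.16, -0.008] [0.106, 0.058, 0.906]
call 1 rows>= 4 [0.067, 0.145, -0.015] [0.106, 0.058, 0.906]
call 2 rows>= 4 [0.124, 0.1, -0.019] [0.106, 0.058, 0.906]
call 3 rows>= 4 [0.155, 0.035, -0.018] [0.106, 0.058, 0.906]
```

>>> move_arm:
  motion:
    - [[-0.004, 0.16, -0.008], [0.106, 0.058, 0.906]]
    - [[-0.004, 0.16, -0.008], [0.106, 0.058, 0.906]]
    - [[-0.004, 0.16, -0.008], [0.106, 0.058, 0.906]]
    - [[-0.004, 0.16, -0.008], [0.106, 0.058, 0.906]]

```text
time: 12.95
tcp_pos: [0.5655, 0.0828, 0.1098]
ee_rot: [0.996, 0.009, -0.077, 0.032]
contact_force: [-0.4, -0.1, -0.1]
gripper_width: 0.0852
grip_force: 0.0
```

>>> move_arm:
  motion:
    - [[0.067, 0.145, -0.015], [0.106, 0.058, 0.906]]
    - [[0.067, 0.145, -0.015], [0.106, 0.058, 0.906]]
    - [[0.067, 0.145, -0.015], [0.106, 0.058, 0.906]]
    - [[0.067, 0.145, -0.015], [0.106, 0.058, 0.906]]

```text
time: 13.28
tcp_pos: [0.5835, 0.0472, 0.1131]
ee_rot: [0.975, -0.216, -0.054, 0.022]
contact_force: [-0.7, 0.0, 0.1]
gripper_width: 0.0854
grip_force: 0.0
```

>>> move_arm:
  motion:
    - [[0.124, 0.1, -0.019], [0.106, 0.058, 0.906]]
    - [[0.124, 0.1, -0.019], [0.106, 0.058, 0.906]]
    - [[0.124, 0.1, -0.019], [0.106, 0.058, 0.906]]
    - [[0.124, 0.1, -0.019], [0.106, 0.058, 0.906]]

```text
time: 13.62
tcp_pos: [0.6016, 0.0118, 0.1164]
ee_rot: [0.902, -0.431, -0.028, 0.011]
contact_force: [0.4, -0.5, -0.0]
gripper_width: 0.085
grip_force: 0.0
```

>>> move_arm:
  motion:
    - [[0.155, 0.035, -0.018], [0.106, 0.058, 0.906]]
    - [[0.155, 0.035, -0.018], [0.106, 0.058, 0.906]]
    - [[0.155, 0.035, -0.018], [0.106, 0.058, 0.906]]
    - [[0.155, 0.035, -0.018], [0.106, 0.058, 0.906]]
    - [[0.155, 0.035, -0.018], [0.106, 0.058, 0.906]]
    - [[0.155, 0.035, -0.018], [0.106, 0.058, 0.906]]

```text
time: 14.12
tcp_pos: [0.6198, -0.0222, 0.1202]
ee_rot: [0.786, -0.618, -0.001, -0.001]
contact_force: [0.2, 0.3, 0.1]
gripper_width: 0.0854
grip_force: 0.0
```

Run:
```python
from h import *
s=sense();R=Ro.from_quat(s['ee_rot']).as_matrix();print(s['time'],np.round(s['tcp_pos'],4),np.round(s['joint_positions'],3),np.degrees(np.arctan2(R[1,1],R[0,1])),R[2])
im=capture('wrist');cv2.imwrite('pics/w6.png',im[:,:,::-1])
hsv=cv2.cvtColor(im,cv2.COLOR_RGB2HSV)
H,S,V=[hsv[:,:,i].astype(int) for i in range(3)]
m=((S<60)&(V>110)|(V<50));m[:200]=0;m[:,:225]=0;m[:,430:]=0;m[395:]=0
k,l,st,ce=cv2.connectedComponentsWithStats(m.astype(np.uint8));print(st[1:][st[1:,4]>300].tolist());i=1+np.argmax(st[1:,4])
print(rect('wrist',l==i,.006,ce[i]))
print(place_of('wrist','clear'))
```

```text
14.1167 [ 0.6198 -0.0222  0.1202] [-0.194  0.55   0.237  1.776 -0.17   0.836 -2.78 ] -166.4102574265526 [-2.90170001e-03  1.75607854e-04 -9.99995775e-01]
[[283, 211, 91, 66, 5556]]
[620.7 -18.8  64.5  48.3  12.3]
[{'location': [327.4, 241.1], 'confidence': 0.69}]
```

View pics/w6.png

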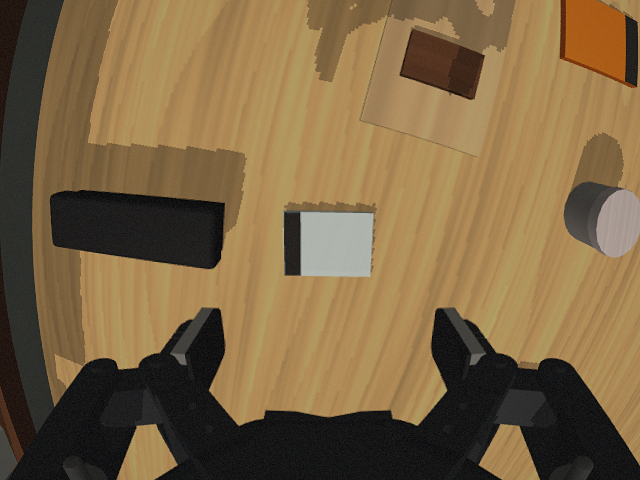

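Clear is centred below the fingers at px (328,243), band on the left, and the wrist turn stayed within range. Descending.

>>> move_arm:
  motion:
    - [[-0.007, -0.003, 0.15], [0, 0, 0.045]]
    - [[-0.007, -0.003, 0.3], [0, 0, 0.045]]
    - [[-0.007, -0.003, 0.42], [0, 0, 0.045]]
    - [[-0.007, -0.003, 0.47], [0, 0, 0.045]]
    - [[-0.007, -0.003, 0.493], [0, 0, 0.045]]
    - [[-0.007, -0.003, 0.493], [0, 0, 0.045]]
    - [[-0.007, -0.003, 0.493], [0, 0, 0.045]]

```text
time: 14.8
tcp_pos: [0.6225, -0.0203, -0.0005]
ee_rot: [0.778, -0.628, 0.0, -0.003]
contact_force: [-0.6, 0.3, -0.2]
gripper_width: 0.0855
grip_force: 0.0
```

>>> move_arm:
  motion:
    - [[0, 0, 0], [0, 0, 0]]
    - [[0, 0, 0], [0, 0, 0]]
    - [[0, 0, 0], [0, 0, 0]]
    - [[0, 0, 0], [0, 0, 0]]
    - [[0, 0, 0], [0, 0, 0]]
    - [[0, 0, 0], [0, 0, 0]]
  hand: 0.3
  force: 25

```text
time: 15.3
tcp_pos: [0.6218, -0.0204, 0.001]
ee_rot: [0.778, -0.628, 0.0, -0.002]
contact_force: [-3.5, -0.9, 10.7]
gripper_width: 0.06
grip_force: 7.0
```

>>> move_arm:
  motion:
    - [[0, 0, -0.06], [0, 0, 0]]
    - [[0, 0, -0.06], [0, 0, 0]]
    - [[0, 0, -0.06], [0, 0, 0]]
    - [[0, 0, -0.06], [0, 0, 0]]
    - [[0, 0, -0.06], [0, 0, 0]]
  hand: 0

```text
time: 15.72
tcp_pos: [0.6212, -0.0199, 0.0133]
ee_rot: [0.778, -0.628, -0.0, -0.002]
contact_force: [0.6, -1.3, 0.3]
gripper_width: 0.0854
grip_force: 0.0
```

Run:
```python
from h import *
s=sense();print(np.round(s['tcp_pos'],4),s['gripper_width'])
im=capture('wrist');cv2.imwrite('pics/w7.png',im[:,:,::-1])
hsv=cv2.cvtColor(im,cv2.COLOR_RGB2HSV)
H,S,V=[hsv[:,:,i].astype(int) for i in range(3)]
m=((S<60)&(V>110)|(V<50));m[:200]=0;m[:,:225]=0;m[:,430:]=0;m[395:]=0
k,l,st,ce=cv2.connectedComponentsWithStats(m.astype(np.uint8));i=1+np.argmax(st[1:,4])
r=rect('wrist',l==i,.006,ce[i]);print(r,st[i]);plan([r[0]/1e3,r[1]/1e3,-.006],orient(r[4]+180))
```

```text
[ 0.6212 -0.0199  0.0133] 0.08536895273599863
[620.5 -18.9  64.4  48.4  12.6] [  256   256   150    98 13496]
call 0 rows>= 1 [-0.005, 0.001, 0.076] [-0.004, 0.006, -0.016]
```

>>> move_arm:
  motion:
    - [[-0.005, 0.002, 0.04], [0, 0, -0.01]]
    - [[-0.005, 0.002, 0.076], [0, 0, -0.01]]
    - [[-0.005, 0.002, 0.076], [0, 0, -0.01]]
    - [[-0.005, 0.002, 0.076], [0, 0, -0.01]]

```text
time: 16.1
tcp_pos: [0.6195, -0.0189, -0.0072]
ee_rot: [0.779, -0.626, -0.001, -0.001]
contact_force: [-0.4, -1.1, 0.0]
gripper_width: 0.0854
grip_force: 0.0
```

>>> move_arm:
  motion:
    - [[0, 0, 0], [0, 0, 0]]
    - [[0, 0, 0], [0, 0, 0]]
    - [[0, 0, 0], [0, 0, 0]]
    - [[0, 0, 0], [0, 0, 0]]
    - [[0, 0, 0], [0, 0, 0]]
    - [[0, 0, 0], [0, 0, 0]]
  hand: 0.3

```text
time: 16.6
tcp_pos: [0.6208, -0.019, -0.0054]
ee_rot: [0.779, -0.626, -0.0, -0.002]
contact_force: [0.9, -0.8, 0.9]
gripper_width: 0.0632
grip_force: 27.7
```

Run:
```python
from h import *
p,_=place(-.002,.085)
s0=(np.array([.6208,-.019,.1195]),Ro.from_quat(sense()['ee_rot']))
R0=orient(np.degrees(np.arctan2(s0[1].as_matrix()[1,1],s0[1].as_matrix()[0,1])))
plan([p[0],p[1],.12],orient(A),start=(s0[0],R0),turn=1)
```

```text
call 0 rows>= 4 [-0.154, 0.015, -0.0] [-0.0, -0.0, -0.92]
call 1 rows>= 4 [-0.144, -0.055, -0.0] [-0.0, -0.0, -0.92]
call 2 rows>= 4 [-0.105, -0.113, -0.0] [-0.0, -0.0, -0.92]
call 3 rows>= 4 [-0.044, -0.148, -0.0] [-0.0, -0.0, -0.92]
call 4 rows>= 4 [0.027, -0.152, -0.0] [-0.0, -0.0, -0.92]
call 5 rows>= 4 [0.092, -0.124, -0.0] [-0.0, -0.0, -0.92]
call 6 rows>= 4 [0.137, -0.071, -0.0] [-0.0, -0.0, -0.92]
```

>>> move_arm:
  motion:
    - [[0, 0, -0.05], [0, 0, 0]]
    - [[0, 0, -0.2], [0, 0, 0]]
    - [[0, 0, -0.35], [0, 0, 0]]
    - [[0, 0, -0.5], [0, 0, 0]]
    - [[0, 0, -0.5], [0, 0, 0]]
    - [[0, 0, -0.5], [0, 0, 0]]

```text
time: 17.1
tcp_pos: [0.6222, -0.0193, 0.123]
ee_rot: [0.779, -0.626, 0.002, -0.004]
contact_force: [-0.9, -0.1, -0.3]
gripper_width: 0.0628
grip_force: 27.9
```

>>> move_arm:
  motion:
    - [[-0.154, 0.015, 0], [0, 0, -0.92]]
    - [[-0.154, 0.015, 0], [0, 0, -0.92]]
    - [[-0.154, 0.015, 0], [0, 0, -0.92]]
    - [[-0.154, 0.015, 0], [0, 0, -0.92]]

```text
time: 17.43
tcp_pos: [0.607, 0.0184, 0.1182]
ee_rot: [0.903, -0.429, -0.001, -0.001]
contact_force: [-0.4, -0.3, -0.1]
gripper_width: 0.0631
grip_force: 27.9
```

>>> move_arm:
  motion:
    - [[-0.144, -0.055, 0], [0, 0, -0.92]]
    - [[-0.144, -0.055, 0], [0, 0, -0.92]]
    - [[-0.144, -0.055, 0], [0, 0, -0.92]]
    - [[-0.144, -0.055, 0], [0, 0, -0.92]]

```text
time: 17.77
tcp_pos: [0.5952, 0.0549, 0.1182]
ee_rot: [0.977, -0.212, -0.001, -0.002]
contact_force: [0.5, 0.0, -0.2]
gripper_width: 0.063
grip_force: 27.9
```

>>> move_arm:
  motion:
    - [[-0.105, -0.113, 0], [0, 0, -0.92]]
    - [[-0.105, -0.113, 0], [0, 0, -0.92]]
    - [[-0.105, -0.113, 0], [0, 0, -0.92]]
    - [[-0.105, -0.113, 0], [0, 0, -0.92]]

```text
time: 18.1
tcp_pos: [0.5832, 0.0915, 0.1183]
ee_rot: [1.0, 0.017, -0.0, -0.002]
contact_force: [0.1, -0.3, 0.7]
gripper_width: 0.0631
grip_force: 27.9
```

>>> move_arm:
  motion:
    - [[-0.044, -0.148, 0], [0, 0, -0.92]]
    - [[-0.044, -0.148, 0], [0, 0, -0.92]]
    - [[-0.044, -0.148, 0], [0, 0, -0.92]]
    - [[-0.044, -0.148, 0], [0, 0, -0.92]]

```text
time: 18.43
tcp_pos: [0.5712, 0.1281, 0.1185]
ee_rot: [0.97, 0.244, -0.0, -0.002]
contact_force: [0.1, -0.1, -0.9]
gripper_width: 0.0627
grip_force: 27.9
```

>>> move_arm:
  motion:
    - [[0.027, -0.152, 0], [0, 0, -0.92]]
    - [[0.027, -0.152, 0], [0, 0, -0.92]]
    - [[0.027, -0.152, 0], [0, 0, -0.92]]
    - [[0.027, -0.152, 0], [0, 0, -0.92]]

```text
time: 18.77
tcp_pos: [0.5594, 0.1648, 0.1186]
ee_rot: [0.888, 0.459, 0.0, -0.002]
contact_force: [0.4, -1.6, -0.7]
gripper_width: 0.0629
grip_force: 27.9
```

>>> move_arm:
  motion:
    - [[0.092, -0.124, 0], [0, 0, -0.92]]
    - [[0.092, -0.124, 0], [0, 0, -0.92]]
    - [[0.092, -0.124, 0], [0, 0, -0.92]]
    - [[0.092, -0.124, 0], [0, 0, -0.92]]

```text
time: 19.1
tcp_pos: [0.5477, 0.2015, 0.1187]
ee_rot: [0.76, 0.649, 0.001, -0.001]
contact_force: [-0.2, 0.4, -0.1]
gripper_width: 0.0632
grip_force: 27.9
```

>>> move_arm:
  motion:
    - [[0.137, -0.071, 0], [0, 0, -0.92]]
    - [[0.137, -0.071, 0], [0, 0, -0.92]]
    - [[0.137, -0.071, 0], [0, 0, -0.92]]
    - [[0.137, -0.071, 0], [0, 0, -0.92]]
    - [[0.137, -0.071, 0], [0, 0, -0.92]]
    - [[0.137, -0.071, 0], [0, 0, -0.92]]

```text
time: 19.6
tcp_pos: [0.5365, 0.2373, 0.119]
ee_rot: [0.596, 0.803, 0.001, -0.001]
contact_force: [0.3, -0.4, -0.7]
gripper_width: 0.0629
grip_force: 27.9
```

Run:
```python
from h import *
s=sense();R=Ro.from_quat(s['ee_rot']).as_matrix();print(s['time'],np.round(s['tcp_pos'],4),np.round(s['joint_positions'],3),np.degrees(np.arctan2(R[1,1],R[0,1])),R[2])
im=capture('wrist');cv2.imwrite('pics/w8.png',im[:,:,::-1])
a=place(-.002,.045,off=.0054);plan(*a);plan(*place(-.002,.012,off=.0054),start=a)
```

```text
19.6 [0.5365 0.2373 0.119 ] [-0.049  0.575 -0.558  1.821  0.388  0.855 -0.501] 16.76811839789995 [ 2.98319661e-03  5.47672409e-04 -9.99995400e-01]
call 0 rows>= 2 [0.002, 0.005, 0.318] [0.282, -0.006, -0.005]
call 0 rows>= 1 [-0.0, 0.018, 0.131] [0.0, 0.0, 0.0]
```

View pics/w8.png

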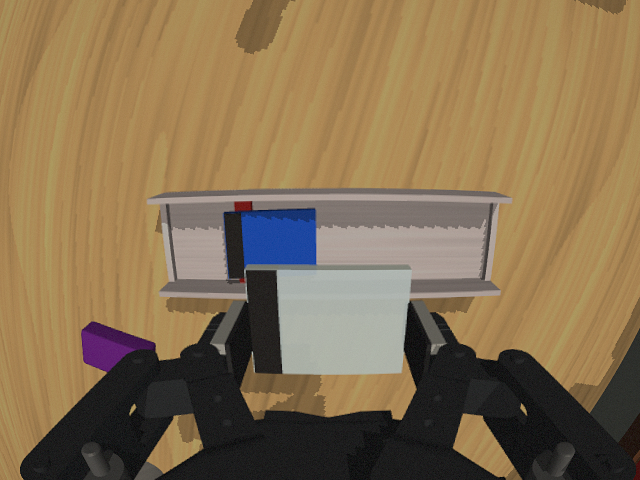

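>>> move_arm:
  motion:
    - [[0.002, 0.005, 0.1], [0.1, 0, -0.005]]
    - [[0.002, 0.005, 0.2], [0.2, -0.006, -0.005]]
    - [[0.002, 0.005, 0.318], [0.282, -0.006, -0.005]]
    - [[0.002, 0.005, 0.318], [0.282, -0.006, -0.005]]
    - [[0.002, 0.005, 0.318], [0.282, -0.006, -0.005]]

```text
time: 20.07
tcp_pos: [0.5372, 0.2383, 0.0386]
ee_rot: [0.593, 0.802, -0.057, -0.042]
contact_force: [0.6, 0.1, -0.2]
gripper_width: 0.0631
grip_force: 27.9
```

>>> move_arm:
  motion:
    - [[0, 0.01, 0.07], [0, 0, 0]]
    - [[0, 0.018, 0.131], [0, 0, 0]]
    - [[0, 0.018, 0.131], [0, 0, 0]]
    - [[0, 0.018, 0.131], [0, 0, 0]]

```text
time: 20.4
tcp_pos: [0.5381, 0.2387, 0.0081]
ee_rot: [0.593, 0.802, -0.056, -0.041]
contact_force: [0.5, 0.8, -0.5]
gripper_width: 0.0629
grip_force: 27.9
```

Run:
```python
from h import *
s=sense();print(s['contact_force']);plan(*place(-.002,.0105,off=.0054))
```

```text
[ 0.524255    0.7681605  -0.53853735]
call 0 rows>= 1 [-0.001, 0.0, 0.012] [0.004, 0.002, 0.006]
```

>>> move_arm:
  motion:
    - [[0, 0, 0.008], [0.004, 0, 0.006]]
    - [[0, 0, 0.012], [0.004, 0, 0.006]]
    - [[0, 0, 0.012], [0.004, 0, 0.006]]

```text
time: 20.65
tcp_pos: [0.5384, 0.2388, 0.0053]
ee_rot: [0.594, 0.801, -0.056, -0.041]
contact_force: [0.6, -1.0, -0.2]
gripper_width: 0.0632
grip_force: 27.9
```

>>> move_arm:
  motion:
    - [[0, 0, 0], [0, 0, 0]]
    - [[0, 0, 0], [0, 0, 0]]
    - [[0, 0, 0], [0, 0, 0]]
    - [[0, 0, 0], [0, 0, 0]]
  hand: 0

```text
time: 20.98
tcp_pos: [0.5382, 0.2387, 0.0047]
ee_rot: [0.594, 0.801, -0.056, -0.041]
contact_force: [0.2, -0.9, -0.2]
gripper_width: 0.0853
grip_force: 0.0
```

>>> move_arm:
  motion:
    - [[0, -0.01, -0.1], [0, 0, 0]]
    - [[0, -0.03, -0.2], [0, 0, 0]]
    - [[0, -0.05, -0.38], [0, 0, 0]]
    - [[0, -0.05, -0.38], [0, 0, 0]]
    - [[0, -0.05, -0.38], [0, 0, 0]]

```text
time: 21.4
tcp_pos: [0.5408, 0.2401, 0.1033]
ee_rot: [0.594, 0.801, -0.054, -0.04]
contact_force: [0.4, 0.5, -1.0]
gripper_width: 0.0856
grip_force: 0.0
```

Run:
```python
from h import *
s=sense();print(s['time'],np.round(s['tcp_pos'],4),np.round(s['joint_positions'],2))
im=capture('wrist');cv2.imwrite('pics/w9.png',im[:,:,::-1])
# orange: lateral grasp, tool y along -91 or 89
for p in [(326.5,309)]: pass
plan([.575,-.295,.16],orient(-91.1))
```

```text
21.4 [0.5408 0.2401 0.1033] [-0.07  0.67 -0.55  1.71  0.36  1.   -0.46]
call 0 rows>= 4 [-0.521, -0.128, -0.041] [-0.047, 0.065, 0.941]
call 1 rows>= 4 [-0.521, 0.123, -0.059] [-0.047, 0.065, 0.941]
call 2 rows>= 4 [-0.406, 0.347, -0.068] [-0.047, 0.065, 0.941]
call 3 rows>= 4 [-0.203, 0.494, -0.068] [-0.047, 0.065, 0.941]
```

View pics/w9.png

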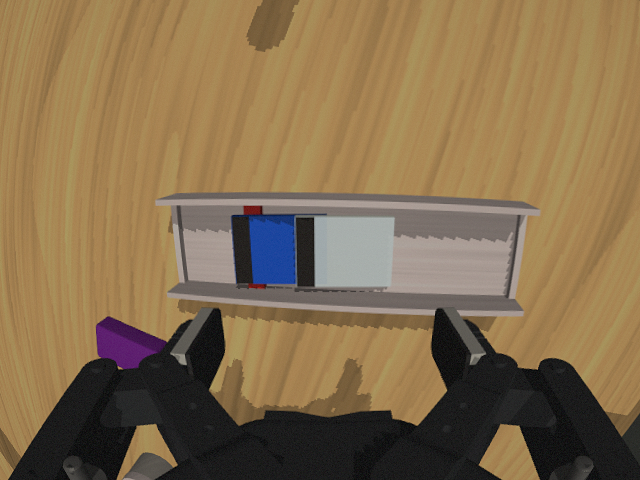

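Clear overlaps blue correctly: the band edges are at px 233 and 296, and clear's working edge is at 394. Orange next.

>>> move_arm:
  motion:
    - [[-0.521, -0.128, -0.041], [-0.047, 0.065, 0.941]]
    - [[-0.521, -0.128, -0.041], [-0.047, 0.065, 0.941]]
    - [[-0.521, -0.128, -0.041], [-0.047, 0.065, 0.941]]
    - [[-0.521, -0.128, -0.041], [-0.047, 0.065, 0.941]]

```text
time: 21.78
tcp_pos: [0.5478, 0.0963, 0.1133]
ee_rot: [0.771, 0.635, -0.048, -0.032]
contact_force: [0.9, -0.9, -0.5]
gripper_width: 0.0855
grip_force: 0.0
```

>>> move_arm:
  motion:
    - [[-0.521, 0.123, -0.059], [-0.047, 0.065, 0.941]]
    - [[-0.521, 0.123, -0.059], [-0.047, 0.065, 0.941]]
    - [[-0.521, 0.123, -0.059], [-0.047, 0.065, 0.941]]
    - [[-0.521, 0.123, -0.059], [-0.047, 0.065, 0.941]]

```text
time: 22.12
tcp_pos: [0.556, -0.0373, 0.1285]
ee_rot: [0.898, 0.437, -0.034, -0.021]
contact_force: [-0.4, -0.3, -0.6]
gripper_width: 0.0851
grip_force: 0.0
```

>>> move_arm:
  motion:
    - [[-0.406, 0.347, -0.068], [-0.047, 0.065, 0.941]]
    - [[-0.406, 0.347, -0.068], [-0.047, 0.065, 0.941]]
    - [[-0.406, 0.347, -0.068], [-0.047, 0.065, 0.941]]
    - [[-0.406, 0.347, -0.068], [-0.047, 0.065, 0.941]]

```text
time: 22.45
tcp_pos: [0.5642, -0.1709, 0.1434]
ee_rot: [0.976, 0.216, -0.018, -0.009]
contact_force: [0.7, -0.2, -0.3]
gripper_width: 0.0855
grip_force: 0.0
```

>>> move_arm:
  motion:
    - [[-0.203, 0.494, -0.068], [-0.047, 0.065, 0.941]]
    - [[-0.203, 0.494, -0.068], [-0.047, 0.065, 0.941]]
    - [[-0.203, 0.494, -0.068], [-0.047, 0.065, 0.941]]
    - [[-0.203, 0.494, -0.068], [-0.047, 0.065, 0.941]]
    - [[-0.203, 0.494, -0.068], [-0.047, 0.065, 0.941]]
    - [[-0.203, 0.494, -0.068], [-0.047, 0.065, 0.941]]

```text
time: 22.95
tcp_pos: [0.5733, -0.2949, 0.1572]
ee_rot: [1.0, -0.01, -0.003, -0.0]
contact_force: [0.7, 0.1, -0.4]
gripper_width: 0.0854
grip_force: 0.0
```

```bash
cat >> h.py <<'E'
def orange(z,near=None,name=None):
    """orange plates seen by the wrist (bare part, no band)"""
    im=capture('wrist')
    if name: cv2.imwrite(name,im[:,:,::-1])
    h=cv2.cvtColor(im,cv2.COLOR_RGB2HSV).astype(int)
    m=(h[:,:,0]<14)&(h[:,:,1]>200)&(h[:,:,2]>150);m=cv2.morphologyEx(m.astype(np.uint8),cv2.MORPH_OPEN,np.ones((5,5)))
    k,l,st,ce=cv2.connectedComponentsWithStats(m)
    for i in range(1,k):
        if st[i][4]>200: print('orange',st[i].tolist(),rect('wrist',l==i,z,ce[i]))
E
python3 - <<'E'
from h import *
s=sense();R=Ro.from_quat(s['ee_rot']).as_matrix();print(s['time'],np.round(s['tcp_pos'],4),np.round(s['joint_positions'],2),np.degrees(np.arctan2(R[1,1],R[0,1])),R[2])
orange(.02,name='pics/w10.png')
for t in ['orange','open_bay','cheek_bay']: print(t,[(np.round(d['location']).tolist(),round(d['confidence'],2),np.round(ray('wrist',d['location'],.014)[:2]*1000,1).tolist()) for d in place_of('wrist',t)])
print([(d['box'],d['confidence']) for d in find_in('wrist','orange')])
E
```

```text
22.95 [ 0.5733 -0.2949  0.1572] [ 0.46  0.54 -0.05  1.67  0.03  0.94 -1.19] -91.10265032532911 [-5.63072083e-03 -2.97255383e-04 -9.99984103e-01]
orange [([287.0, 363.0], 0.88, [450.2, -251.1]), ([457.0, 280.0], 0.67, [530.5, -402.4]), ([332.0, 234.0], 0.62, [572.9, -294.5])]
open_bay [([172.0, 236.0], 0.9, [574.1, -158.7]), ([536.0, 367.0], 0.63, [426.1, -509.1])]
cheek_bay []
[([300.1, 195.7, 364.6, 274.3], 0.96), ([424.9, 259.2, 488.4, 301.9], 0.85), ([240.6, 321.9, 326.3, 403.9], 0.79), ([12.7, 357.0, 57.0, 410.2], 0.73)]
```

>>> move_arm:
  motion:
    - [[0, 0, 0.15], [0, 0, 0]]
    - [[0, 0, 0.3], [0, 0, 0]]
    - [[0, 0, 0.45], [0, 0, 0]]
    - [[0, 0, 0.55], [0, 0, 0]]
    - [[0, 0, 0.6], [0, 0, 0]]
    - [[0, 0, 0.6], [0, 0, 0]]
    - [[0, 0, 0.6], [0, 0, 0]]

```text
time: 23.78
tcp_pos: [0.5747, -0.2947, 0.0095]
ee_rot: [1.0, -0.009, -0.001, 0.0]
contact_force: [0.1, 0.3, 0.2]
gripper_width: 0.0855
grip_force: 0.0
```

>>> move_arm:
  motion:
    - [[0, 0, 0], [0, 0, 0]]
    - [[0, 0, 0], [0, 0, 0]]
    - [[0, 0, 0], [0, 0, 0]]
    - [[0, 0, 0], [0, 0, 0]]
    - [[0, 0, 0], [0, 0, 0]]
    - [[0, 0, 0], [0, 0, 0]]
    - [[0, 0, 0], [0, 0, 0]]
  hand: 0.5
  force: 25

```text
time: 24.37
tcp_pos: [0.5753, -0.2956, 0.0112]
ee_rot: [1.0, -0.01, 0.0, 0.001]
contact_force: [-1.2, 0.3, 5.9]
gripper_width: 0.0473
grip_force: 25.3
```

Run:
```python
from h import *
im=cv2.imread('pics/w10.png');h=cv2.cvtColor(im,cv2.COLOR_BGR2HSV);print(h[225,332],h[240,320],im.shape)
```

```text
[ 14 213 176] [ 14 211 174] (480, 640, 3)
```

>>> move_arm:
  motion:
    - [[0, 0, -0.1], [0, 0, 0]]
    - [[0, 0, -0.22], [0, 0, 0]]
    - [[0, 0, -0.3], [0, 0, 0]]
    - [[0, 0, -0.3], [0, 0, 0]]

```text
time: 24.7
tcp_pos: [0.5775, -0.2965, 0.0898]
ee_rot: [1.0, -0.01, 0.003, 0.002]
contact_force: [1.5, 0.1, 0.1]
gripper_width: 0.0472
grip_force: 27.5
```

>>> move_arm:
  motion:
    - [[0, -0.13, 0], [0, 0, 0]]
    - [[0, -0.26, 0], [0, 0, 0]]
    - [[0, -0.39, 0], [0, 0, 0]]
    - [[0, -0.52, 0], [0, 0, 0]]
    - [[0, -0.52, 0], [0, 0, 0]]
    - [[0, -0.52, 0], [0, 0, 0]]

```text
time: 25.2
tcp_pos: [0.5772, -0.162, 0.084]
ee_rot: [1.0, -0.007, -0.001, -0.0]
contact_force: [-1.0, -0.4, 0.1]
gripper_width: 0.0471
grip_force: 27.5
```

>>> move_arm:
  motion:
    - [[0, 0, 0.1], [0, 0, 0]]
    - [[0, 0, 0.2], [0, 0, 0]]
    - [[0, 0, 0.288], [0, 0, 0]]
    - [[0, 0, 0.288], [0, 0, 0]]
    - [[0, 0, 0.288], [0, 0, 0]]

```text
time: 25.62
tcp_pos: [0.5758, -0.1663, 0.0113]
ee_rot: [1.0, -0.011, -0.002, 0.001]
contact_force: [0.7, -0.3, 0.9]
gripper_width: 0.0472
grip_force: 30.5
```

>>> move_arm:
  motion:
    - [[0, 0, 0], [0, 0, 0]]
    - [[0, 0, 0], [0, 0, 0]]
    - [[0, 0, 0], [0, 0, 0]]
    - [[0, 0, 0], [0, 0, 0]]
  hand: 0

```text
time: 25.95
tcp_pos: [0.5772, -0.1653, 0.0131]
ee_rot: [1.0, -0.01, -0.0, 0.001]
contact_force: [-0.5, 0.1, 0.4]
gripper_width: 0.0854
grip_force: 0.0
```

>>> move_arm:
  motion:
    - [[0, 0, -0.1], [0, 0, 0]]
    - [[0, 0, -0.22], [0, 0, 0]]
    - [[0, 0, -0.3], [0, 0, 0]]
    - [[0, 0, -0.3], [0, 0, 0]]

```text
time: 26.28
tcp_pos: [0.5802, -0.1658, 0.0922]
ee_rot: [1.0, -0.01, 0.003, 0.001]
contact_force: [1.1, -0.2, 0.6]
gripper_width: 0.0854
grip_force: 0.0
```

>>> move_arm:
  motion:
    - [[0, 0, 0], [0, 0, -0.8]]
    - [[0, 0, 0], [0, 0, -0.8]]
    - [[0, 0, 0], [0, 0, -0.8]]
    - [[0, 0, 0], [0, 0, -0.8]]

```text
time: 26.62
tcp_pos: [0.5767, -0.165, 0.087]
ee_rot: [0.982, 0.191, -0.001, 0.0]
contact_force: [0.2, 0.4, 0.1]
gripper_width: 0.0856
grip_force: 0.0
```

>>> move_arm:
  motion:
    - [[0, 0, 0], [0, 0, -0.8]]
    - [[0, 0, 0], [0, 0, -0.8]]
    - [[0, 0, 0], [0, 0, -0.8]]
    - [[0, 0, 0], [0, 0, -0.8]]

```text
time: 26.95
tcp_pos: [0.5767, -0.165, 0.0868]
ee_rot: [0.925, 0.381, -0.001, -0.0]
contact_force: [-0.3, -0.2, -0.1]
gripper_width: 0.0855
grip_force: 0.0
```

>>> move_arm:
  motion:
    - [[0, 0, 0], [0, 0, -0.8]]
    - [[0, 0, 0], [0, 0, -0.8]]
    - [[0, 0, 0], [0, 0, -0.8]]
    - [[0, 0, 0], [0, 0, -0.8]]

```text
time: 27.28
tcp_pos: [0.5767, -0.1651, 0.0868]
ee_rot: [0.831, 0.556, -0.001, -0.001]
contact_force: [0.1, 0.0, -0.0]
gripper_width: 0.0856
grip_force: 0.0
```

>>> move_arm:
  motion:
    - [[0, 0, 0.15], [0, 0, -0.74]]
    - [[0, 0, 0.15], [0, 0, -0.74]]
    - [[0, 0, 0.15], [0, 0, -0.74]]
    - [[0, 0, 0.15], [0, 0, -0.74]]
    - [[0, 0, 0.15], [0, 0, -0.74]]
    - [[0, 0, 0.15], [0, 0, -0.74]]

```text
time: 27.78
tcp_pos: [0.5771, -0.1652, 0.0499]
ee_rot: [0.716, 0.698, -0.001, -0.0]
contact_force: [0.0, -0.2, -0.0]
gripper_width: 0.0852
grip_force: 0.0
```

```bash
sed -i 's/<14)&(h\[:,:,1\]>200)&(h\[:,:,2\]>150)/<16)\&(h[:,:,1]>190)\&(h[:,:,2]>110)/' h.py
python3 - <<'E'
from h import *
s=sense();R=Ro.from_quat(s['ee_rot']).as_matrix();print(s['time'],np.round(s['tcp_pos'],4),np.round(s['joint_positions'],2),np.degrees(np.arctan2(R[1,1],R[0,1])),R[2])
orange(.02,name='pics/w11.png')
print([(np.round(d['location']).tolist(),round(d['confidence'],2),np.round(ray('wrist',d['location'],.014)[:2]*1000,1).tolist()) for d in place_of('wrist','orange')])
E
```

```text
27.7833 [ 0.5771 -0.1652  0.0499] [ 0.53  0.67 -0.42  1.82  0.38  0.74 -0.12] -1.471334092544714 [-0.00120963 -0.00175363 -0.99999773]
orange [280, 241, 105, 91, 9107] [ 580.5 -164.3   51.6   49.5   -0.6]
orange [78, 347, 82, 22, 913] [ 444.5 -212.9   68.8   14.5    7.9]
[([325.0, 286.0], 0.82, [576.4, -165.5])]
```

>>> move_arm:
  motion:
    - [[0.003, -0.008, 0.08], [0, 0, -0.01]]
    - [[0.003, -0.008, 0.14], [0, 0, -0.01]]
    - [[0.003, -0.008, 0.172], [0, 0, -0.01]]
    - [[0.003, -0.008, 0.172], [0, 0, -0.01]]
    - [[0.003, -0.008, 0.172], [0, 0, -0.01]]

```text
time: 28.3
tcp_pos: [0.5745, -0.164, 0.006]
ee_rot: [0.713, 0.702, -0.001, -0.001]
contact_force: [-0.3, -0.4, -0.4]
gripper_width: 0.0853
grip_force: 0.0
```

>>> move_arm:
  motion:
    - [[0, 0, 0], [0, 0, 0]]
    - [[0, 0, 0], [0, 0, 0]]
    - [[0, 0, 0], [0, 0, 0]]
    - [[0, 0, 0], [0, 0, 0]]
    - [[0, 0, 0], [0, 0, 0]]
    - [[0, 0, 0], [0, 0, 0]]
  hand: 0.3
  force: 25

```text
time: 28.8
tcp_pos: [0.5755, -0.1644, 0.0075]
ee_rot: [0.713, 0.702, -0.001, 0.0]
contact_force: [-0.1, 0.1, 5.6]
gripper_width: 0.0631
grip_force: 28.0
```

Run:
```python
from h import *
s=sense();p=np.array(s['tcp_pos']);p[2]+=.1275;print(p,s['gripper_width'])
im=cv2.imread('pics/w9.png')
t=place(.041,.1,off=.0051);plan([t[0][0],t[0][1],.135],orient(A),start=(p,Ro.from_quat(s['ee_rot'])))
```

```text
[ 0.5754959  -0.16438469  0.13501635] 0.06312577833855645
call 0 rows>= 5 [0.83, -0.006, -0.001] [-0.001, 0.001, -0.31]
call 1 rows>= 5 [0.821, 0.123, -0.001] [-0.001, 0.001, -0.31]
```

>>> move_arm:
  motion:
    - [[0, 0, -0.1], [0, 0, 0]]
    - [[0, 0, -0.25], [0, 0, 0]]
    - [[0, 0, -0.4], [0, 0, 0]]
    - [[0, 0, -0.51], [0, 0, 0]]
    - [[0, 0, -0.51], [0, 0, 0]]

```text
time: 29.22
tcp_pos: [0.5788, -0.1648, 0.1403]
ee_rot: [0.713, 0.702, 0.001, 0.004]
contact_force: [1.2, -0.7, 0.4]
gripper_width: 0.063
grip_force: 27.9
```

>>> move_arm:
  motion:
    - [[0.17, 0, 0], [0, 0, -0.06]]
    - [[0.34, 0, 0], [0, 0, -0.12]]
    - [[0.5, 0, 0], [0, 0, -0.18]]
    - [[0.67, 0, 0], [0, 0, -0.25]]
    - [[0.83, -0.006, 0], [0, 0, -0.31]]
    - [[0.83, -0.006, 0], [0, 0, -0.31]]

```text
time: 29.72
tcp_pos: [0.5754, 0.0544, 0.1343]
ee_rot: [0.651, 0.759, 0.001, -0.002]
contact_force: [-0.4, 0.6, -0.8]
gripper_width: 0.063
grip_force: 27.9
```

>>> move_arm:
  motion:
    - [[0.17, 0.025, 0], [0, 0, -0.06]]
    - [[0.34, 0.05, 0], [0, 0, -0.12]]
    - [[0.5, 0.075, 0], [0, 0, -0.18]]
    - [[0.67, 0.1, 0], [0, 0, -0.25]]
    - [[0.821, 0.123, 0], [0, 0, -0.31]]
    - [[0.821, 0.123, 0], [0, 0, -0.31]]
    - [[0.821, 0.123, 0], [0, 0, -0.31]]

```text
time: 30.3
tcp_pos: [0.5771, 0.2543, 0.1331]
ee_rot: [0.593, 0.805, -0.001, -0.002]
contact_force: [0.8, -1.2, -0.2]
gripper_width: 0.0633
grip_force: 27.9
```

```bash
cat >> h.py <<'E'
def tray(p): 
    w=np.asarray(p)-O; return np.round([w@u*1000,w@np.array([-u[1],u[0],0])*1000],1)
E
python3 - <<'E'
from h import *
s=sense();R=Ro.from_quat(s['ee_rot']).as_matrix();print(s['time'],np.round(s['tcp_pos'],4),s['gripper_width'],np.degrees(np.arctan2(R[1,1],R[0,1])))
im=capture('wrist');cv2.imwrite('pics/w12.png',im[:,:,::-1])
# blobs in tray: blue, clear
h=cv2.cvtColor(im,cv2.COLOR_RGB2HSV).astype(int)
b=(h[:,:,0]>105)&(h[:,:,0]<130)&(h[:,:,1]>140)
k,l,st,ce=cv2.connectedComponentsWithStats(b.astype(np.uint8));print([x.tolist() for x in st[1:] if x[4]>150])
for t in ['blue','clear','sill']: print(t,[(np.round(d['location']).tolist(),round(d['confidence'],2),tray(ray('wrist',d['location'],.009))) for d in place_of('wrist',t)],[(np.round(d['box']).tolist(),round(d['confidence'],2)) for d in find_in('wrist',t)])
t=.041
a=place(t,.045,off=.0065);plan(*a);plan(*place(t,.0105,off=.0065),start=a)
E
```

```text
30.3 [0.5771 0.2543 0.1331] 0.06331204935466973 17.201184833436287
[[176, 213, 57, 63, 2359]]
blue [([218.0, 240.0], 0.66, array([-44.1,  -1.1]))] [([176.0, 209.0, 234.0, 275.0], 0.66)]
clear [([274.0, 243.0], 0.74, array([ 0. , -4.8]))] [([231.0, 208.0, 316.0, 278.0], 0.91)]
sill [] []
call 0 rows>= 3 [0.007, 0.002, 0.38] [0.275, 0.001, -0.006]
call 0 rows>= 1 [-0.0, 0.019, 0.137] [0.0, 0.0, 0.0]
```

Run:
```python
from h import *
for p,z in [((176,243),.019),((232,243),.019),((316,243),.010)]: print(tray(ray('wrist',p,z)))
```

```text
[-75.2  -1. ]
[-29.8  -1.2]
[32. -4.]
```

>>> move_arm:
  motion:
    - [[0.007, 0.002, 0.1], [0.1, 0, -0.006]]
    - [[0.007, 0.002, 0.2], [0.2, 0, -0.006]]
    - [[0.007, 0.002, 0.3], [0.275, 0, -0.006]]
    - [[0.007, 0.002, 0.38], [0.275, 0, -0.006]]
    - [[0.007, 0.002, 0.38], [0.275, 0, -0.006]]
    - [[0.007, 0.002, 0.38], [0.275, 0, -0.006]]

```text
time: 31.15
tcp_pos: [0.5778, 0.2517, 0.0379]
ee_rot: [0.593, 0.802, -0.057, -0.042]
contact_force: [-0.5, -0.0, 0.5]
gripper_width: 0.0632
grip_force: 27.9
```

Run:
```python
from h import *
plan(*place(.043,.0105,off=.0065))
```

```text
call 0 rows>= 1 [-0.005, 0.03, 0.132] [-0.005, 0.001, 0.004]
```

>>> move_arm:
  motion:
    - [[-0.004, 0.015, 0.06], [-0.005, 0, 0.004]]
    - [[-0.004, 0.03, 0.1], [-0.005, 0, 0.004]]
    - [[-0.004, 0.03, 0.13], [-0.005, 0, 0.004]]
    - [[-0.004, 0.03, 0.13], [-0.005, 0, 0.004]]
    - [[-0.004, 0.03, 0.13], [-0.005, 0, 0.004]]

```text
time: 31.57
tcp_pos: [0.5811, 0.2524, 0.0053]
ee_rot: [0.594, 0.802, -0.056, -0.041]
contact_force: [-0.0, -0.1, -0.5]
gripper_width: 0.0628
grip_force: 27.9
```

>>> move_arm:
  motion:
    - [[0, 0, 0], [0, 0, 0]]
    - [[0, 0, 0], [0, 0, 0]]
    - [[0, 0, 0], [0, 0, 0]]
    - [[0, 0, 0], [0, 0, 0]]
  hand: 0

```text
time: 31.9
tcp_pos: [0.5817, 0.2527, 0.0059]
ee_rot: [0.594, 0.802, -0.055, -0.041]
contact_force: [0.1, -0.2, 0.5]
gripper_width: 0.0855
grip_force: 0.0
```

>>> move_arm:
  motion:
    - [[0, -0.01, -0.1], [0, 0, 0]]
    - [[0, -0.03, -0.2], [0, 0, 0]]
    - [[0, -0.05, -0.45], [0, 0, 0]]
    - [[0, -0.05, -0.45], [0, 0, 0]]
    - [[0, -0.05, -0.45], [0, 0, 0]]

```text
time: 32.32
tcp_pos: [0.5875, 0.2555, 0.1248]
ee_rot: [0.594, 0.802, -0.051, -0.038]
contact_force: [-0.3, 0.9, 0.6]
gripper_width: 0.0853
grip_force: 0.0
```

Run:
```python
from h import *
s=sense();print(s['time'],np.round(s['tcp_pos'],4))
orange(.015,name='pics/w13.png')
for t in ['blue','clear','orange']: print(t,[(np.round(d['location']).tolist(),round(d['confidence'],2),tray(ray('wrist',d['location'],.009))) for d in place_of('wrist',t)])
im=cv2.imread('pics/w13.png')
for t in ['blue','clear','orange']:
    for d in find_in('wrist',t)[:1]:
        l,tp,r,b=d['box'];m=(tp+b)/2;print(t,np.round(d['box']),tray(ray('wrist',(l,m),.019)),tray(ray('wrist',(r,m),.010)),tray(ray('wrist',((l+r)/2,tp),.015)),tray(ray('wrist',((l+r)/2,b),.015)))
g=cv2.cvtColor(im,cv2.COLOR_BGR2GRAY);print(g[240:262:6,130:460:4])
```

```text
32.3167 [0.5875 0.2555 0.1248]
orange [313, 215, 73, 65, 4555] [588.  254.   50.9  47.4  18.6]
blue [([224.0, 238.0], 0.75, array([-47.1,   2.6]))]
clear [([281.0, 242.0], 0.97, array([-2.3,  1.6]))]
orange [([345.0, 248.0], 0.96, array([43.2, -0.8]))]
blue [183. 205. 240. 272.] [-78.2   4.3] [-34.7   3.3] [-53.7  29.3] [-58.5 -22.9]
clear [237. 210. 320. 273.] [-33.5   3.9] [26.   3.7] [-2.4 26.7] [ -4.2 -20.1]
orange [300. 214. 390. 282.] [13.2  1. ] [75.  1.] [43.6 24.9] [ 44.3 -24. ]
[[146 141 151 167  80 154 152 154 156 155 156 158 158 159  29  33  33  34
   70  74  73  70  69  66  67  66  67  35  36  35  32 169 168 169 171 174
  172 172 171 172 172 176  29  32  31  40 107 105 110 107 107 112 109 109
  110 107 110 109 106 110 109 107 112 108 155 157 157 159 159 160 159 161
  160 161 163 163 161 122 156 163 143 143 142]
 [141 144 146 163  80 156 155 156 156 157 155 158 157 158  29  37  33  29
   71  70  69  70  71  68  68  67  70  33  37  36  32 169 167 165 167 171
  172 172 175 172 171 176  35  34  34  39 105 109 110 108 109 109 110 107
  111 107 107 109 110 110 106 111 109 113 153 154 153 156 154 153 153 149
  151 150 150 149 150 110 166 164 144 141 145]
 [139 146 149 161  78 157 153 155 156 157 157 157 158 158  67  37  37  34
   70  70  71  69  68  66  69  71  70  32  35  37  29 168 168 167 166 173
  173 173 175 174 172 173  30  33  32  28 103 110 108 107 110 109 106 108
  108 111 109 108 112 110 111 109 106 109 162 162 160 161 160 161 160 160
  161 161 161 161 154 109 164 161 142 143 144]
 [130 145 151 160  84 153 154 156 158 156 157 156 156 157 161  27  35  31
   68  70  66  70  72  68  71  68  69  59  32  31  30 151 166 167 168 174
  171 172 174 172 171 174  27  32  33  36 107 108 110 107 107 105 111 106
  109 108 108 111 112 110 110 110 106 109 156 159 157 156 155 156 156 154
  156 156 155 153 157  85 162 155 142 144 144]]
```

```bash
python3 -c "
from plant import ticket
print(ticket.job_done())"
```

```text
the job is handed in; nothing more can be done
None
```

I laid all three scrapers in the drip tray, bands uphill and overlapping like tiles, and handed the job in at about 33 s. By camera estimate, blue is at about tray x -46 mm, clear 45 mm below it and orange about 46 mm below that; I didn't measure the slopes or re-check the bystanders, and no result came back.

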